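Put the charged battery pack into the demo cart's power unit

TASK

Put the charged battery pack, the one with the green lamp, into the cart's power unit: keep its orange release button pressed in while you slide it up the slope out of its dock, without wrenching it. Set it gently, not dropped, the right way up into the open cradle with its contact end at the copper mark and let go of it; then swing the red-handled clamp all the way down so that it presses the pack fully home and stays shut. Leave the pack with the red lamp in its dock and do not disturb the other things on the cart.

Things in the scene. Friction and masses are not known exactly. Their poses are not given: they have to be found in the camera images.
- pack: The charged battery pack: dark box with teal top and a GREEN lamp bar, 120 x 54 x 44 mm, about 0.4 kg. Origin: centre of its underside. Own x runs along its length from the contact end (-60 mm) to the lamp end (+60 mm), y across, z up out of its top. At the start it lies clipped in dock_a, tilted with the bed.
- pack_button (a joint): Travel in m of the orange release button on the charged pack's +y side: 0 out, 0.007 fully in; springs back, 8 N to start it, 16 N fully in. It moves a steel latch tooth (6 mm proud, near the contact end) that is free of the dock only beyond 6 mm. Squeezing the pack across its width there presses it: 61.5 mm wide with the button out, 54.5 mm with it in.
- pack_button_face (a point): Centre of the outer face of the charged pack's release button (24 mm long, 20 mm high, ribbed, orange). In the pack's frame at (0, +34.5, 24) mm when out.
- pack_nose (a point): Centre of the charged pack's contact end face, at (-60, 0, 22) mm in the pack's frame.
- flat_pack: The other battery pack, the same but with a RED lamp bar, clipped in dock_b. It stays there.
- dock_a: Black and grey battery dock holding the charged pack, fixed. Origin: centre of its underside on the cart, z up. Its bed slopes 25 degrees, rising towards its +x; the pack's underside centre lies 65 mm above the origin, pack yaw = dock yaw. The pack comes out up the slope, along its own +x, by 30 mm or more.
- dock_b: The same dock with the red-lamp pack, fixed. Origin as dock_a.
- power_unit: Grey power unit 240 x 140 x 67 mm with an open battery cradle on top, fixed. Origin: centre of its underside on the cart; x along its length, its front with outlets faces -x. The pack lies flat in the cradle along the unit's x, contact end towards -x, where a copper mark lies on the unit; pack +y side on the unit's +y side.
- cradle_floor (a point): Centre of the cradle's hard floor, 75 mm above the unit's underside: the pack's origin when home. Corner guides and end stops 18 mm high leave 3 mm play each side; the middle 72 mm of the long sides is open for fingers. A white sprung plate holds the unclamped pack 8 mm above the floor; pressing it home takes about 11 N less the pack's weight.
- clamp (a joint): Angle of the hold-down clamp in rad: 0 closed (level over the pack, rubber pad on the pack's middle), about 1.55 to 1.75 at the start, standing open. Stiff friction hinge (1.1 N m), stays where it is left.
- clamp_hinge (a point): The clamp's hinge axis, along the unit's y, at (90, 0, 129) mm in the unit's frame.
- clamp_handle (a point): Middle of the clamp's red cross handle, a round bar 16 mm thick and 84 mm long along the unit's y, 175 mm from the hinge axis. The arm from hinge to handle is a steel bar 30 mm wide and 12 mm thick; closed, the handle lies towards the unit's -x.
- can_1: Blue-banded food can, 67 mm across, 72 mm high, standing loose.
- can_2: The same, blue.
- can_3: The same, yellow, standing on the right of the power unit.
- pick_box: Red box of cocktail sticks, 50 x 75 x 50 mm, with sticks to 75 mm, loose.
- cups: White paper cup, 74 mm across, 90 mm high, loose.
- sprayer: White trigger spray bottle with a red head, 86 mm across, 245 mm high, loose.
- dock_a_socket (a point): Top centre of the hood of dock_a's socket at the low end of the bed, 50 mm above the bed. The socket (80 mm wide over its cheeks) encloses the last 28 mm of the pack's contact end with 1 mm play sideways and above. Slick plastic, but a pack pressed onto the bed drags. Past the socket the bed is 50 mm wide, so fingers can go down beside the pack.
Things that resemble listed ones, but are neither listed nor needed, are in the scene too. Leave any pink look-alike of the pack alone.

How it is judged:
By the outcome, as a careful person would: the job done as asked, in the order asked, and still so for the second after the job is handed in, with the robot touching nothing.
It also fails if it takes over 69 s, if anything falls off the work surface, if the arm or the gripper's body presses on something with over 40 N, if the wrist force passes 120 N, or if a joint passes its speed limit or range.

ROBOT

A 7-joint arm with a two-finger parallel gripper is mounted at the origin on the work surface. World frame = base frame: x ahead of the robot, y to its left, z up, the work surface at z = 0. Lengths are in m, angles in rad, forces in N, time in s.
With the tool pointing down it reaches from about 0.425 to 0.925 m from the base axis. Payload 6.8 kg.
Tool frame: the origin (TCP) lies at the very end of the fingers, on their centre line; the grasp point (between the pads) lies 19 mm behind it (r.grip_depth is the distance from the TCP to the grasp point, in m); z points along the fingers, y is the direction in which the jaws open and shut (so a half turn about z gives the same grasp; the last joint's range is limited). The gripper opens to 85 mm and grips with 20 to 120 N. Pads are 22 mm wide; open, the fingers measure 114 mm over their backs; the gripper's body (76 mm by 85 mm) begins 54 mm behind the grasp point. The pads swing forward as they close: fully open they stand 13 mm farther back than shut.
Start: joints at [-1.21, 0.477, 0.022, 1.555, -0.011, 1.109, -0.083], TCP at [0.305, 0.602, 0.231] pointing down, gripper open.
Joint ranges: [-2.96, 2.96], [-0.34, 2.1], [-1.41, 1.46], [0.24, 2.44], [-1.37, 4.51], [0.17, 1.92], [-2.96, 2.96]. Speed limits (rad/s): [2.39, 2.39, 3.14, 3.14, 3.14, 3.14, 3.14].

INTERFACE

Orientations are given as a rotation vector (axis times angle).
In Python, from bench import r, grab_frame gives the robot as it stands. The module is installed in compiled form; this text tells all that it offers.
- The arm moves only by the tool play_rows, never from a script. Its argument "increments" is a list of rows, each a list of 7 numbers: the shift along the tool's x, y, z in mm, then the turn, a rotation vector about the tool's x, y, z in rad, then the closure in counts, from 0 (fully open) to 255 (shut). In form: [[tx, ty, tz, rx, ry, rz, claw], ...]. A call has 1 to 5 rows; each row shifts and turns the pose as measured when the row begins, along the tool's axes as they then stand; what a row does not reach is not made up. A row lasts 1/10 s, in which the tool goes at most 50 mm and 8.59 degrees, less where a joint would pass 70% of its speed; a pose out of reach is approached as far as the arm can. A call is refused whole if a number of a shift passes 50 or a number of a turn 0.15, either way. A call with a gripper value outside its range is refused whole. The fingers move at their own pace and stop on an object; "force" is the grip in N (left out, the last holds). Time passes only in rows, so rows that do not move let the fingers close. It gives the time, the measured TCP pose, the force and the opening at its end, in the units of the state.
- r.get_obs(): the state, without advancing time (a new reading comes with each control period).
- grab_frame(name): name is "scene" or "side" or "wrist"; returns a dict with "color" (384x512x3 uint8, blue, green, red), "depth" (384x512 float32, m along the optical axis (not along the pixel's ray), 0 where there is no reading), "K" (3x3 intrinsics, pixels), "T" (4x4, takes a point from camera to world coordinates). Camera axes: x right, y up, looking along -z (the intrinsics and any distortion apply to the point x, -y, -z); pixel columns grow to the right and rows downward; lengths in m; the calibration is good to about 2 mm. A picture is of the moment at which its call begins.
- r.hand_in(): hands the job in, once; it reports no verdict.
The state is a dict: "clock": time; "joints": joint angles; "qvel": joint speeds; "tau": joint torques, N m; "tcp_pos": TCP position; "orientation": TCP orientation; "contact_force": force on the tool from outside, world axes, zero at the start; "moment": the same for the moment, N m; "grip_width": finger opening in m.
Only numpy, scipy, OpenCV 4.12 (cv2) and the standard library are available. Lean on these libraries where they do the work, as an engineer would, in place of code of your own. Each camera call takes 0.05 s, during which the arm holds its last target.

## Working session

There is one attempt and no reset: what is moved stays moved. The work goes in short steps, Python scripts to look and compute and a tool call to move; the robot and the scene stay as the last step left them, time stands still between calls to the robot, and variables do not carry over. Pictures are saved under pics/ and viewed, and the job is handed in when it is done.

Besides the shell and the picture viewer there is one more tool, called as name(argument=value, ...) on one line, values as JSON. play_rows: Moves the arm, as the interface text tells. Its arguments: {"type":"object","properties":{"increments":{"type":"array","items":{"type":"array","items":{"type":"number"}}},"force":{"type":"number"}},"required":["increments"]}

```bash
mkdir -p pics
cat > h.py <<'E'
import numpy as np, cv2
from bench import r, grab_frame
from scipy.spatial.transform import Rotation as R
def snap(n,tag):
    f=grab_frame(n); cv2.imwrite(f'pics/{tag}.png',f['color']); np.savez(f'pics/{tag}.npz',**f); return f
def load(tag): return dict(np.load(f'pics/{tag}.npz'))
def cloud(f):
    d=f['depth']; K=f['K']; h,w=d.shape
    u,v=np.meshgrid(np.arange(w),np.arange(h))
    P=np.stack([(u-K[0,2])/K[0,0]*d,-(v-K[1,2])/K[1,1]*d,-d],-1)
    W=P@f['T'][:3,:3].T+f['T'][:3,3]; W[d==0]=np.nan
    return W
def proj(f,p):
    T=np.linalg.inv(f['T']); c=T[:3,:3]@np.array(p)+T[:3,3]; K=f['K']
    return K[0,0]*c[0]/-c[2]+K[0,2], K[1,1]*-c[1]/-c[2]+K[1,2]
E
python3 - <<'E'
from h import *
o=r.get_obs(); print(o)
a=snap('scene','s0');b=snap('side','d0');c=snap('wrist','w0')
for f in (a,b,c): print(f['K'].round(1).tolist(),f['T'].round(3).tolist())
E
```

```text
{'clock': 0.0, 'joints': array([-1.21010454,  0.47780846,  0.02234545,  1.5564444 , -0.01150446,
        1.10930099, -0.08308544]), 'qvel': array([ 0.00026667, -0.00208452, -0.00103752,  0.00077428,  0.0004718 ,
       -0.00078973, -0.00011881]), 'tau': array([ 7.69035742e-04, -5.96472037e+01,  1.60818145e+00, -2.81189364e+01,
        1.25370894e-02,  9.39666963e-03, -9.69711692e-06]), 'tcp_pos': array([0.30471954, 0.60164357, 0.2303232 ]), 'orientation': array([-7.29539070e-01, -3.05540963e+00,  2.84191559e-03]), 'contact_force': array([-0.22393835,  1.12938606,  0.23556754]), 'moment': array([-0.04692826,  0.00505806, -0.01978925]), 'grip_width': 0.08512276782685}
[[426.1, 0.0, 256.1], [0.0, 426.1, 187.8], [0.0, 0.0, 1.0]] [[0.458, -0.663, 0.592, 1.411], [0.889, 0.352, -0.293, -0.421], [-0.014, 0.661, 0.751, 1.231], [0.0, 0.0, 0.0, 1.0]]
[[478.3, 0.0, 252.3], [0.0, 478.3, 194.1], [0.0, 0.0, 1.0]] [[0.954, 0.198, -0.227, 0.258], [-0.301, 0.644, -0.703, -0.963], [0.007, 0.739, 0.674, 1.035], [0.0, 0.0, 0.0, 1.0]]
[[310.2, 0.0, 255.1], [0.0, 310.2, 190.9], [0.0, 0.0, 1.0]] [[0.451, -0.856, -0.25, 0.24], [0.892, 0.432, 0.13, 0.634], [-0.003, -0.282, 0.959, 0.373], [0.0, 0.0, 0.0, 1.0]]
```

View pics/s0.png

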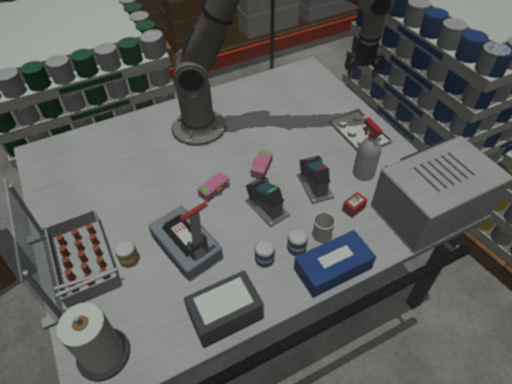

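View pics/d0.png

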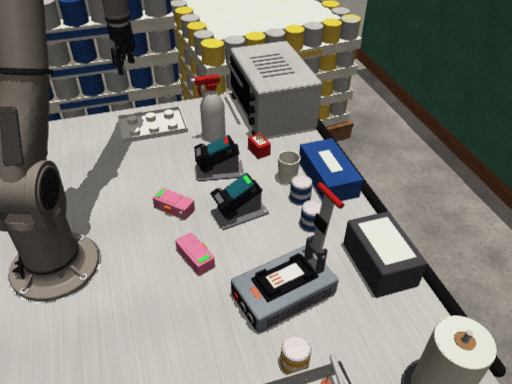

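View pics/w0.png

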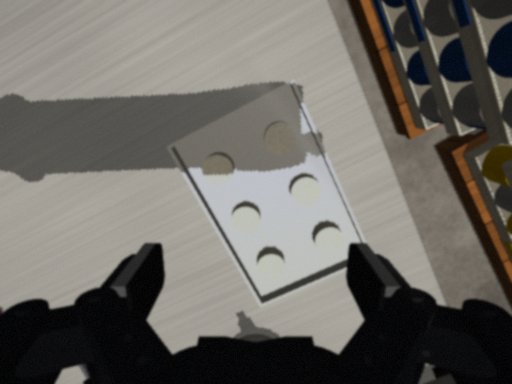

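Run:
```python
from h import *
a=load('s0');b=load('d0')
c1=cv2.resize(a['color'][140:240,210:350],None,fx=4,fy=4,interpolation=cv2.INTER_CUBIC)
c2=cv2.resize(b['color'][120:330,180:350],None,fx=2.8,fy=2.8,interpolation=cv2.INTER_CUBIC)
cv2.imwrite('pics/c1.png',c1[:, :]);cv2.imwrite('pics/c2.png',c2)
W=cloud(b)
for n,(u,v) in dict(green=(250,181),top=(240,192),sock=(226,203),copper=(255,293),plate=(285,276),handle=(330,195)).items(): print(n,W[v,u].round(3))
```

```text
green [0.574 0.037 0.13 ]
top [0.54  0.026 0.106]
sock [0.492 0.005 0.094]
copper [ 0.483 -0.298  0.067]
plate [ 0.566 -0.282  0.084]
handle [ 0.67  -0.258  0.307]
```

View pics/c1.png

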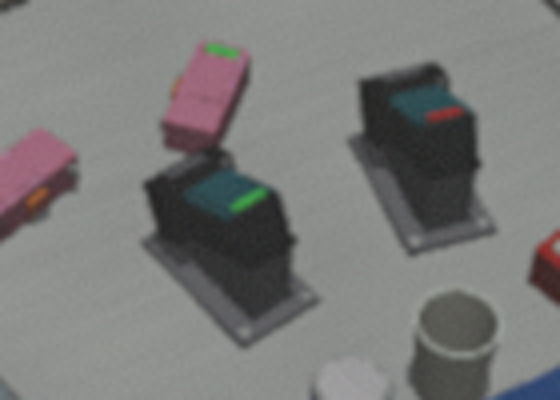

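View pics/c2.png

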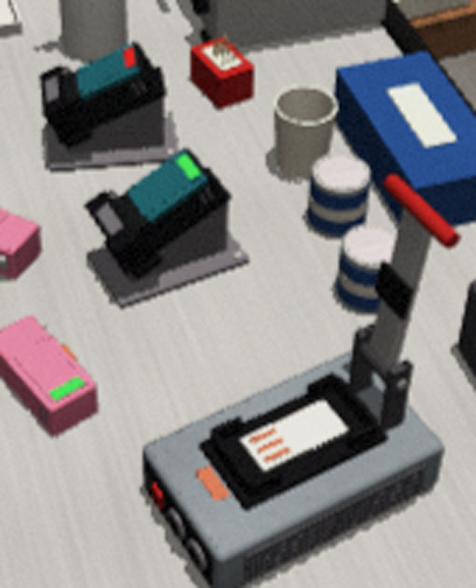

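Run:
```python
from h import *
for tag in ('s0','d0'):
    f=load(tag); W=cloud(f); hsv=cv2.cvtColor(f['color'],cv2.COLOR_BGR2HSV)
    x,y,z=W[...,0],W[...,1],W[...,2]
    # teal
    reg=(np.hypot(x-.545,y-.025)<.12)&(z>.06)
    teal=reg&(hsv[...,0]>80)&(hsv[...,0]<105)&(hsv[...,1]>90)
    green=reg&(hsv[...,0]>45)&(hsv[...,0]<75)&(hsv[...,1]>120)
    orange=(x<.6)&(y<-.2)&(z>.05)&(z<.09)&(hsv[...,0]<15)&(hsv[...,1]>90)&(y>-.42)&(x>.45)
    for n,m in (('teal',teal),('green',green),('orange',orange)):
        P=W[m]; print(tag,n,len(P),P.mean(0).round(4) if len(P) else '')
    m=teal|green
    P=W[m]; c=P.mean(0); U,S,V=np.linalg.svd(P-c); n=V[2]*np.sign(V[2,2]); print(' normal',n.round(3),'tilt',np.degrees(np.arccos(n[2])).round(1),'yaw',np.degrees(np.arctan2(-n[1],-n[0])).round(1), 'std',(S/np.sqrt(len(P))).round(4), 'e1',V[0].round(3))
    v,u=np.nonzero(m)
    # minAreaRect in plane
    yaw=np.radians(20);
    print(' gdir',np.degrees(np.arctan2(*(W[green].mean(0)-W[teal].mean(0))[[1,0]])).round(1))
    # unit top
    t=(abs(z-.067)<.005)&(x>.4)&(x<.8)&(y<-.15)&(y>-.45)
    Q=W[t][:,:2].astype(np.float32)
    rect=cv2.minAreaRect(Q); print(' unit',len(Q),rect)
    # whole unit z>.03
    t=(z>.02)&(z<.072)&(x>.4)&(x<.75)&(y<-.15)&(y>-.45)&(hsv[...,1]<110)
    cv2.imwrite(f'pics/m_{tag}.png',(t*255).astype(np.uint8))
    # dock plate
    t=(z>.003)&(z<.02)&(np.hypot(x-.545,y-.025)<.15)
    rect=cv2.minAreaRect(W[t][:,:2].astype(np.float32)); print(' plate',t.sum(),rect, np.median(z[t]))
    red=(z>.25)&(hsv[...,1]>150)&((hsv[...,0]<8)|(hsv[...,0]>172))&(y<-.1)&(y>-.4)&(x>.5)&(x<.8)
    P=W[red]; c=P.mean(0); _,S,V=np.linalg.svd(P-c); print(' handle',len(P),c.round(4),V[0].round(3),P.min(0).round(3),P.max(0).round(3))
```

```text
s0 teal 85 [0.5401 0.0455 0.1109]
s0 green 23 [0.5709 0.0543 0.1262]
s0 orange 6 [ 0.49   -0.2854  0.0711]
 normal [-0.433 -0.078  0.898] tilt 26.1 yaw 10.3 std [0.021  0.0124 0.0016] e1 [0.896 0.074 0.439]
 gdir 16.0
 unit 1295 ((0.610139012336731, -0.3001575171947479), (0.3134358823299408, 0.23887525498867035), 19.922643661499023)
 plate 911 ((0.5482717752456665, 0.023887857794761658), (0.29642918705940247, 0.27848464250564575), 70.28772735595703) 0.005298220002770027
 handle 88 [ 0.6789 -0.2552  0.3102] [ 0.206 -0.979 -0.011] [ 0.667 -0.291  0.304] [ 0.689 -0.216  0.315]
d0 teal 365 [0.5399 0.0411 0.108 ]
d0 green 49 [0.5668 0.0508 0.1223]
d0 orange 114 [ 0.5056 -0.2911  0.0725]
 normal [-0.408 -0.175  0.896] tilt 26.4 yaw 23.2 std [0.0234 0.0169 0.0049] e1 [-0.874 -0.207 -0.439]
 gdir 19.7
 unit 2634 ((0.6381421089172363, -0.30993109941482544), (0.36795514822006226, 0.23155198991298676), 12.978987693786621)
 plate 631 ((0.5571051239967346, 0.027405649423599243), (0.27387234568595886, 0.27169734239578247), 11.540727615356445) 0.00667107242906928
 handle 203 [ 0.6702 -0.257   0.3073] [ 0.223 -0.975 -0.005] [ 0.657 -0.298  0.299] [ 0.687 -0.213  0.313]
```

```bash
cat >> h.py <<'E'
def Rtool(xdir_yaw, tilt=0.0):
    """tool pointing down, tool -x along yaw (deg); tilt: tool z along minus normal of a bed rising towards yaw by tilt deg"""
    a=np.radians(xdir_yaw); t=np.radians(tilt)
    ex=np.array([np.cos(a)*np.cos(t),np.sin(a)*np.cos(t),np.sin(t)])
    ey=np.array([-np.sin(a),np.cos(a),0]); n=np.cross(ex,ey)
    return np.stack([-ex,ey,-n],1)
def rows(pt,Rt,claw,vmax=48,wmax=.14,p0=None,R0=None,n=None):
    o=r.get_obs()
    p=o['tcp_pos'] if p0 is None else p0; Rc=R.from_rotvec(o['orientation']) if R0 is None else R.from_matrix(R0)
    Rt=R.from_matrix(Rt); d=np.array(pt)-p; rv=(Rc.inv()*Rt).as_rotvec()
    if n is None: n=int(np.ceil(max(np.linalg.norm(d)*1000/vmax,np.linalg.norm(rv)/wmax,1)))
    for i in range(n):
        Ri=Rc*R.from_rotvec(rv*i/n)
        s=Ri.inv().apply(d/n)*1000
        print([*[round(float(x),1) for x in s],*[round(float(x),4) for x in rv/n],claw])
    print('n',n)
def st():
    o=r.get_obs(); M=R.from_rotvec(o['orientation']).as_matrix()
    print('t',round(o['clock'],2),'p',o['tcp_pos'].round(4),'x',M[:,0].round(3),'z',M[:,2].round(3),'F',o['contact_force'].round(1),'w',round(o['grip_width'],4))
E
python3 - <<'E'
from h import *
b=load('d0');W=cloud(b);print(W[100,213],W[80,207],W[205,285] ,r.grip_depth)
rows([.50,.02,.36],Rtool(18),0)
E
```

```text
[0.56691239 0.44285747 0.16473715] [0.55326522 0.45693284 0.23595136] [ 0.69186402  0.04331695 -0.00506113] 0.0187
[-31.2, -30.8, -9.2, -0.0001, -0.0, -0.0559, 0]
[-29.4, -32.5, -9.2, -0.0001, -0.0, -0.0559, 0]
[-27.6, -34.1, -9.2, -0.0001, -0.0, -0.0559, 0]
[-25.6, -35.6, -9.2, -0.0001, -0.0, -0.0559, 0]
[-23.6, -36.9, -9.2, -0.0001, -0.0, -0.0559, 0]
[-21.5, -38.2, -9.2, -0.0001, -0.0, -0.0559, 0]
[-19.3, -39.3, -9.2, -0.0001, -0.0, -0.0559, 0]
[-17.1, -40.4, -9.2, -0.0001, -0.0, -0.0559, 0]
[-14.8, -41.3, -9.2, -0.0001, -0.0, -0.0559, 0]
[-12.5, -42.0, -9.2, -0.0001, -0.0, -0.0559, 0]
[-10.1, -42.6, -9.2, -0.0001, -0.0, -0.0559, 0]
[-7.7, -43.1, -9.2, -0.0001, -0.0, -0.0559, 0]
[-5.3, -43.5, -9.2, -0.0001, -0.0, -0.0559, 0]
[-2.9, -43.7, -9.2, -0.0001, -0.0, -0.0559, 0]
n 14
```

play_rows(increments=[[-20,-20,-40,0,0,-0.056,0],[-25,-25,-40,0,0,-0.056,0],[-27,-34,-20,0,0,-0.056,0],[-26,-35,-10,0,0,-0.056,0],[-24,-37,0,0,0,-0.056,0]])

```text
clock: 0.65
tcp_pos: [0.3665, 0.4182, 0.3408]
orientation: [-0.26, -3.127, 0.01]
contact_force: [1.6, -0.9, 0.7]
grip_width: 0.0856
```

play_rows(increments=[[-21,-38,0,0,0,-0.056,0],[-19,-40,0,0,0,-0.056,0],[-17,-41,0,0,0,-0.056,0],[-15,-42,0,0,0,-0.056,0],[-12,-42,0,0,0,-0.056,0]])

```text
clock: 1.15
tcp_pos: [0.4421, 0.2012, 0.3421]
orientation: [0.198, -3.131, 0.006]
contact_force: [0.8, 0.2, -0.6]
grip_width: 0.0858
```

play_rows(increments=[[-10,-43,0,0,0,-0.056,0],[-8,-43,0,0,0,-0.056,0],[-5,-44,0,0,0,-0.056,0],[-3,-44,0,0,0,-0.056,0],[0,0,0,0,0,0,0]])

```text
clock: 1.65
tcp_pos: [0.5061, 0.0217, 0.3428]
orientation: [0.549, -3.09, 0.008]
contact_force: [0.2, -0.1, 0.2]
grip_width: 0.0853
```

Run:
```python
from h import *
st(); rows([.50,.02,.36],Rtool(18),0)
```

```text
t 1.65 p [0.5061 0.0217 0.3428] x [-0.939 -0.345  0.004] z [-0.002 -0.006 -1.   ] F [ 0.2 -0.1  0.2] w 0.0853
[6.3, 0.4, -17.2, -0.0045, -0.0042, 0.0378, 0]
n 1
```

Run:
```python
from h import *
f=snap('wrist','w1'); s=snap('scene','s1')
```

```text
(no output)
```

View pics/w1.png

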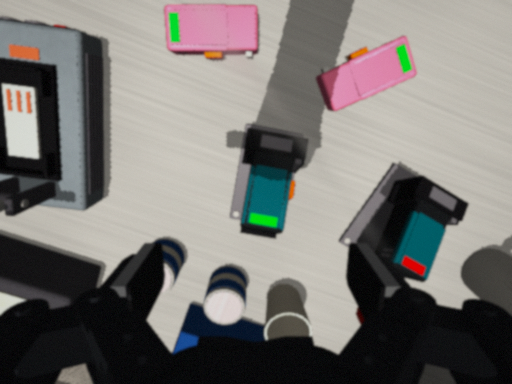

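```bash
cat > fit.py <<'E'
from h import *
from scipy.optimize import minimize
def colm(f,lo,hi,smin,box):
    hsv=cv2.cvtColor(f['color'],cv2.COLOR_BGR2HSV); m=(hsv[...,0]>=lo)&(hsv[...,0]<=hi)&(hsv[...,1]>=smin)
    k=np.zeros(m.shape,bool);k[box[1]:box[3],box[0]:box[2]]=1; return m&k
E
python3 - <<'E'
from fit import *
f=load('w1');W=cloud(f)
teal=colm(f,80,105,90,(225,120,310,245)); green=colm(f,45,78,120,(225,120,310,245)); org=colm(f,5,20,120,(280,170,305,210))
for n,m in (('teal',teal),('green',green),('org',org)):
    P=W[m]; print(n,m.sum(),np.nanmedian(P,0).round(4))
m=teal|green
m2=cv2.erode(m.astype(np.uint8),np.ones((3,3)))>0
P=W[m2]; c=P.mean(0); _,S,V=np.linalg.svd(P-c); n=V[2]*np.sign(V[2,2])
print('n',n.round(3),'tilt',np.degrees(np.arccos(n[2])),'res',S[2]/np.sqrt(len(P)))
v,u=np.nonzero(m); rect=cv2.minAreaRect(np.stack([u,v],1).astype(np.float32)); print(rect)
gv,gu=np.nonzero(green);print('green px',gu.mean(),gv.mean(), cv2.minAreaRect(np.stack([gu,gv],1).astype(np.float32)))
# metric rectangle: intersect pixel rays with the fitted plane
K=f['K'];T=f['T']
def ray(u,v): d=T[:3,:3]@np.array([(u-K[0,2])/K[0,0],-(v-K[1,2])/K[1,1],-1]); return d
def onplane(u,v,n,c): d=ray(u,v); o=T[:3,3]; return o+d*(n@(c-o))/(n@d)
for yaw in (14,16,18,20,22,24):
    Rp=Rtool(yaw,25); ex=-Rp[:,0];ey=Rp[:,1];nn=-Rp[:,2]
    Q=np.array([onplane(a,b,nn,c) for a,b in zip(u,v)])
    X=(Q-c)@ex;Y=(Q-c)@ey
    w=np.percentile(Y,99)-np.percentile(Y,1)
    # slope of Y-mid versus X
    b=np.linspace(X.min()+.005,X.max()-.005,12); mid=[];wd=[]
    for i in range(11):
        s=(X>=b[i])&(X<b[i+1]); mid.append((Y[s].min()+Y[s].max())/2); wd.append(Y[s].max()-Y[s].min())
    sl=np.polyfit((b[:-1]+b[1:])/2,mid,1)
    xm=np.percentile(X,[.5,99.5]); 
    print(yaw,'slope deg',np.degrees(np.arctan(sl[0])).round(2),'width',np.median(wd).round(4),'X',xm.round(4),'midY',np.mean(mid).round(4), (c+ex*xm.max()+ey*np.mean(mid)).round(4))
E
```

```text
teal 2216 [0.5366 0.0468 0.1102]
green 341 [0.5681 0.0536 0.1258]
org 82 [0.5255 0.0781 0.0962]Traceback (most recent call last):
  File "<stdin>", line 8, in <module>
    u, s, vh = gufunc(a, signature=signature)
               ~~~~~~^^^^^^^^^^^^^^^^^^^^^^^^
    raise LinAlgError("SVD did not converge")
numpy.linalg.LinAlgError: SVD did not converge
```

```bash
cat > t.py <<'E'
from fit import *
f=load('w1');W=cloud(f)
teal=colm(f,80,105,90,(225,120,310,245)); green=colm(f,45,78,120,(225,120,310,245))
m=teal|green
m2=(cv2.erode(m.astype(np.uint8),np.ones((3,3)))>0)&np.isfinite(W[...,0])
P=W[m2]; c=P.mean(0); _,S,V=np.linalg.svd(P-c,full_matrices=False); n=V[2]*np.sign(V[2,2])
print('c',c,'n',n.round(3),'tilt',np.degrees(np.arccos(n[2])),'yaw',np.degrees(np.arctan2(-n[1],-n[0])),'res',S[2]/np.sqrt(len(P)))
v,u=np.nonzero(m)
K=f['K'];T=f['T']
D=np.stack([(u-K[0,2])/K[0,0],-(v-K[1,2])/K[1,1],-np.ones(len(u))],1)@T[:3,:3].T; o=T[:3,3]
for yaw in (12,14,16,18,20,22):
    Rp=Rtool(yaw,25); ex=-Rp[:,0];ey=Rp[:,1];nn=-Rp[:,2]
    Q=o+D*((nn@(c-o))/(D@nn))[:,None]
    X=(Q-c)@ex;Y=(Q-c)@ey
    b=np.linspace(X.min()+.005,X.max()-.005,12); mid=[];wd=[]
    for i in range(11):
        s=(X>=b[i])&(X<b[i+1]); mid.append((Y[s].min()+Y[s].max())/2); wd.append(Y[s].max()-Y[s].min())
    sl=np.polyfit((b[:-1]+b[1:])/2,mid,1)
    xm=np.percentile(X,[.5,99.5])
    ce=c+ex*xm.max()+ey*np.mean(mid)
    print(yaw,'slope',np.degrees(np.arctan(sl[0])).round(2),'width',np.median(wd).round(4),'X',xm.round(4),'midY',np.mean(mid).round(4),'lamp-end top',ce.round(4),'pack0 from end',(ce-.06*ex-.044*nn).round(4))
E
python3 t.py
```

```text
c [0.54053309 0.04828807 0.11207012] n [-0.416 -0.074  0.906] tilt 24.98996331121844 yaw 10.131913220263115 res 0.0008944172043331739
12 slope 6.54 width 0.0524 X [-0.0403  0.039 ] midY -0.0021 lamp-end top [0.5755 0.0536 0.1286] pack0 from end [0.5405 0.0462 0.0633]
14 slope 5.63 width 0.0523 X [-0.0409  0.0395] midY -0.0021 lamp-end top [0.5757 0.0549 0.1287] pack0 from end [0.541  0.0463 0.0635]
16 slope 4.0 width 0.0521 X [-0.0415  0.0398] midY -0.0019 lamp-end top [0.5757 0.0564 0.1289] pack0 from end [0.5413 0.0466 0.0637]
18 slope 3.35 width 0.052 X [-0.042   0.0401] midY -0.002 lamp-end top [0.5757 0.0576 0.129 ] pack0 from end [0.5417 0.0465 0.0638]
20 slope 2.57 width 0.0522 X [-0.0425  0.0403] midY -0.0021 lamp-end top [0.5756 0.0588 0.1291] pack0 from end [0.542  0.0465 0.0639]
22 slope 1.08 width 0.0532 X [-0.0431  0.0408] midY -0.002 lamp-end top [0.5756 0.0602 0.1293] pack0 from end [0.5424 0.0468 0.0641]
```

```bash
cat >> t.py <<'E'
print('---')
for yaw in (18,20,22):
    Rp=Rtool(yaw,25); ex=-Rp[:,0];ey=Rp[:,1];nn=-Rp[:,2]
    Q=o+D*((nn@(c-o))/(D@nn))[:,None]
    A=np.stack([(Q-c)@ex,(Q-c)@ey],1)*1000
    print(yaw,cv2.minAreaRect(A.astype(np.float32)))
    # line fits left/right edge per image row
x0=[];
for rr in range(150,222,6):
    cc=np.nonzero(m[rr])[0]; print(rr,cc.min(),cc.max(),end=' | ')
cv2.imwrite('pics/c3.png',cv2.resize(f['color'][110:250,210:330],None,fx=4.2,fy=4.2,interpolation=cv2.INTER_CUBIC))
E
python3 t.py | sed '1,/---/d'
```

```text
18 ((-8.939498901367188, -1.6304168701171875), (58.215396881103516, 97.01402282714844), 83.39419555664062)
20 ((-9.026924133300781, -1.3677520751953125), (58.19743347167969, 97.11820220947266), 81.59127807617188)
22 ((-9.102764129638672, -1.100738525390625), (58.188846588134766, 97.21243286132812), 79.78868103027344)
150 253 253 | Traceback (most recent call last):
  File "t.py", line 31, in <module>
    cc=np.nonzero(m[rr])[0]; print(rr,cc.min(),cc.max(),end=' | ')
                                      ~~~~~~^^
    return umr_minimum(a, axis, None, out, keepdims, initial, where)
ValueError: zero-size array to reduction operation minimum which has no identity
```

```bash
python3 - <<'E'
s=open('t.py').read()
s=s.replace("m=teal|green\n","m=teal|green\nmm=cv2.morphologyEx(m.astype(np.uint8),cv2.MORPH_OPEN,np.ones((3,3)))\n_,lb,stt,_=cv2.connectedComponentsWithStats(mm); m=lb==(1+np.argmax(stt[1:,4]))\n")
s=s.replace("range(150,222,6)","range(174,222,6)").replace("(12,14,16,18,20,22)","(8,10,12,14,16,18,20)").replace("(18,20,22)","(10,12,20)")
open('t.py','w').write(s)
E
python3 t.py
```

```text
c [0.54053309 0.04828807 0.11207012] n [-0.416 -0.074  0.906] tilt 24.98996331121844 yaw 10.131913220263115 res 0.0008944172043331739
8 slope 1.61 width 0.0526 X [-0.0388  0.0386] midY 0.0001 lamp-end top [0.5751 0.0533 0.1284] pack0 from end [0.5397 0.0483 0.0631]
10 slope -0.07 width 0.0525 X [-0.0388  0.0386] midY 0.0001 lamp-end top [0.575  0.0544 0.1284] pack0 from end [0.5398 0.0482 0.0632]
12 slope -1.84 width 0.0524 X [-0.0389  0.0389] midY 0.0001 lamp-end top [0.575  0.0557 0.1285] pack0 from end [0.54   0.0482 0.0633]
14 slope -3.52 width 0.0523 X [-0.0391  0.0392] midY 0.0 lamp-end top [0.575  0.0569 0.1286] pack0 from end [0.5402 0.0482 0.0634]
16 slope -5.21 width 0.0521 X [-0.0394  0.0395] midY -0.0 lamp-end top [0.575  0.0581 0.1288] pack0 from end [0.5406 0.0483 0.0635]
18 slope -6.55 width 0.0524 X [-0.0396  0.0399] midY -0.0 lamp-end top [0.575  0.0594 0.1289] pack0 from end [0.5409 0.0484 0.0637]
20 slope -8.34 width 0.0526 X [-0.0396  0.0403] midY -0.0002 lamp-end top [0.5749 0.0606 0.1291] pack0 from end [0.5413 0.0483 0.0639]
---
10 ((-0.13325881958007812, 0.24532127380371094), (52.90629196166992, 78.768798828125), 89.55026245117188)
12 ((-0.1154937744140625, 0.22200965881347656), (52.846343994140625, 78.75980377197266), 87.7377700805664)
20 ((-0.14401626586914062, 0.13975906372070312), (52.72903060913086, 78.86937713623047), 80.47514343261719)
174 250 290 | 180 249 289 | 186 248 288 | 192 246 287 | 198 245 287 | 204 244 286 | 210 243 285 | 216 242 284 |
```

View pics/c3.png

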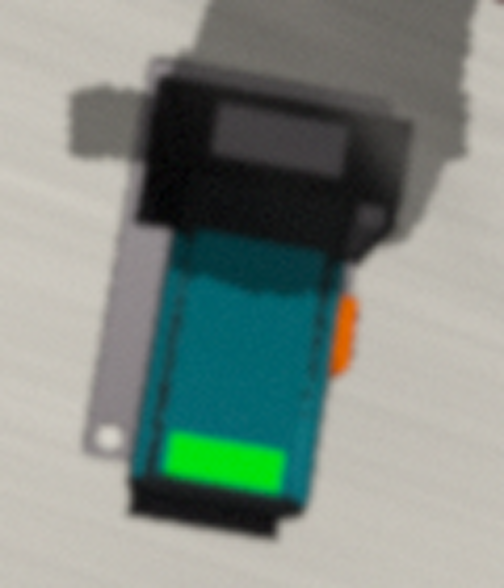

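```bash
cat > t2.py <<'E'
from fit import *
f=load('w1'); K=f['K'];T=f['T'];o=T[:3,3]
Rp=Rtool(10,25); ex=-Rp[:,0];ey=Rp[:,1];nn=-Rp[:,2]
c=np.array([0.54053,0.04829,0.11207])
org=colm(f,5,22,120,(284,172,300,206)); v,u=np.nonzero(org); print('org',u.min(),u.max(),v.min(),v.max())
for (a,b) in ((u.mean(),v.mean()),):
    d=T[:3,:3]@np.array([(a-K[0,2])/K[0,0],-(b-K[1,2])/K[1,1],-1])
    for h in (-.010,-.015,-.02):
        q=o+d*(nn@(c+h*nn-o))/(nn@d); print(h,'button along x',((q-c)@ex).round(4),'y',((q-c)@ey).round(4))
for s in (-.015,-.017,-.019):
    print(s,(c-.044*nn+s*ex).round(4))
E
python3 t2.py
```

```text
org 289 294 180 198
-0.01 button along x -0.0154 y 0.0317
-0.015 button along x -0.0164 y 0.0325
-0.02 button along x -0.0173 y 0.0333
-0.015 [0.5455 0.0492 0.0659]
-0.017 [0.5437 0.0488 0.065 ]
-0.019 [0.5419 0.0485 0.0642]
```

Run:
```python
from h import *
rows([.50,-.24,.38],Rtool(12.5),0,n=6)
```

```text
[16.4, -41.5, -6.1, -0.0003, -0.0008, 0.0231, 0]
[15.4, -41.8, -6.1, -0.0003, -0.0008, 0.0231, 0]
[14.4, -42.2, -6.2, -0.0003, -0.0008, 0.0231, 0]
[13.4, -42.5, -6.2, -0.0003, -0.0008, 0.0231, 0]
[12.5, -42.8, -6.2, -0.0003, -0.0008, 0.0231, 0]
[11.5, -43.1, -6.2, -0.0003, -0.0008, 0.0231, 0]
n 6
```

play_rows(increments=[[16,-42,-10,0,0,0.023,0],[15,-42,-10,0,0,0.023,0],[14,-42,-10,0,0,0.023,0],[13,-43,-6,0,0,0.023,0]])

```text
clock: 2.15
tcp_pos: [0.5051, -0.141, 0.3777]
orientation: [0.447, -3.102, -0.003]
contact_force: [1.4, -0.4, -0.1]
grip_width: 0.0855
```

play_rows(increments=[[12,-43,0,0,0,0.023,0],[11,-30,0,0,0,0.02,0],[0,0,0,0,0,0,0],[0,0,0,0,0,0,0]])

```text
clock: 2.55
tcp_pos: [0.5032, -0.2198, 0.3784]
orientation: [0.376, -3.113, -0.003]
contact_force: [0.2, 0.6, -0.3]
grip_width: 0.0855
```

Run:
```python
from h import *
st(); f=snap('wrist','w2')
```

```text
t 2.55 p [ 0.5032 -0.2198  0.3784] x [-0.971 -0.238  0.006] z [-0.006  0.001 -1.   ] F [ 0.2  0.6 -0.3] w 0.0855
```

View pics/w2.png

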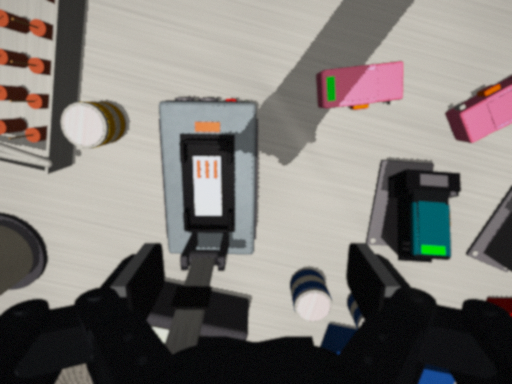

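```bash
cat > t3.py <<'E'
from fit import *
f=load('w2');W=cloud(f);K=f['K'];T=f['T'];o=T[:3,3]
def atz(u,v,z):
    u=np.asarray(u,float);v=np.asarray(v,float)
    D=np.stack([(u-K[0,2])/K[0,0],-(v-K[1,2])/K[1,1],-np.ones(u.shape)],-1)@T[:3,:3].T
    return (o+D*((z-o[2])/D[...,2])[...,None])[...,:2]
hsv=cv2.cvtColor(f['color'],cv2.COLOR_BGR2HSV); z=W[...,2]
box=np.zeros(z.shape,bool); box[85:262,150:270]=1
print('z top',np.nanmedian(z[110:240,170:178]),'plate z',np.nanmedian(z[170:210,200:215]))
def rect(m,z,name):
    m=cv2.morphologyEx(m.astype(np.uint8),cv2.MORPH_OPEN,np.ones((3,3)))
    _,lb,s,_=cv2.connectedComponentsWithStats(m); m=lb==(1+np.argmax(s[1:,4]))
    v,u=np.nonzero(m); Q=atz(u,v,z).astype(np.float32); rc=cv2.minAreaRect(Q*1000); print(name,m.sum(),np.round(rc[0],1),np.round(rc[1],1),round(rc[2],2)); return m
top=box&(np.abs(z-.067)<.006)
rect(top,.067,'top'); 
rect(box&(z>.03)&(z<.1),.067,'all')
white=box&(hsv[...,2]>150)&(hsv[...,1]<60); white[:150]=0
rect(white,.083,'white')
org=box&(hsv[...,0]<20)&(hsv[...,1]>120); org[140:]=0; org[:118]=0
rect(org,.067,'copper')
blk=box&(hsv[...,2]<60)&(hsv[...,1]<120); blk[:125]=0; blk[232:]=0; blk[:,:178]=0; blk[:,238:]=0
rect(blk,.09,'black')
cv2.imwrite('pics/c4.png',cv2.resize(f['color'][85:300,140:280],None,fx=2.8,fy=2.8,interpolation=cv2.INTER_CUBIC))
cols=[]
for u in range(178,242,4): cols.append((u,np.round(np.nanmedian(z[175:200,u]),3)))
print(cols)
E
python3 t3.py
```

```text
z top 0.06643988737587284 plate z 0.08246960417415938
top 7803 [ 562.3 -275.6] [235.6 137.9] 12.89
all 14166 [ 559.3 -275.7] [241.6 142.5] 12.9
white 3137 [ 584.8 -210.9] [173.3  66. ] 13.72
copper 205 [ 482.3 -295.7] [12.1 34.4] 10.8
black 3077 [ 560.1 -275.1] [145.   74.4] 12.71
[(178, np.float64(0.066)), (182, np.float64(0.067)), (186, np.float64(0.074)), (190, np.float64(0.074)), (194, np.float64(0.076)), (198, np.float64(0.083)), (202, np.float64(0.082)), (206, np.float64(0.082)), (210, np.float64(0.083)), (214, np.float64(0.083)), (218, np.float64(0.083)), (222, np.float64(0.074)), (226, np.float64(0.075)), (230, np.float64(0.075)), (234, np.float64(0.074)), (238, np.float64(0.066))]
```

View pics/c4.png

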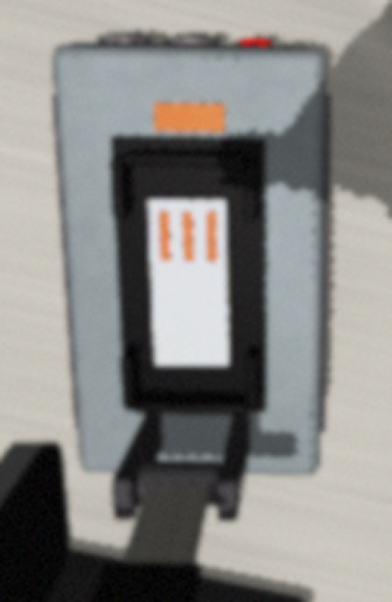

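```bash
cat >> t3.py <<'E'
print('----')
w2=box&(hsv[...,2]>110)&(hsv[...,1]<70); w2[:152]=0; w2[220:]=0; w2[:,:188]=0; w2[:,:189]=0; w2[:,226:]=0
w2=cv2.morphologyEx(w2.astype(np.uint8),cv2.MORPH_CLOSE,np.ones((9,9)))>0
rect(w2,.083,'white')
org=box&(hsv[...,0]<25)&(hsv[...,1]>90); org[140:]=0; org[:112]=0
rect(org,.068,'copper')
# black tops: edges at z .075 outer border (rows in cradle middle)
V=[];
g=hsv[...,2].astype(float)
for v in range(165,205,5):
    row=g[v]; d=np.diff(row); l=178+np.argmin(d[178:192]); rr=226+np.argmax(d[226:242]); V.append((v,l+.5,rr+.5))
V=np.array(V); L=atz(V[:,1],V[:,0],.075);Rr=atz(V[:,2],V[:,0],.075)
ey=np.array([-np.sin(np.radians(12.8)),np.cos(np.radians(12.8))]); ex=np.array([ey[1],-ey[0]])
print('mid along ey',((L+Rr)/2@ey).round(4),'width',((Rr-L)@ey).round(4),'angL',np.degrees(np.arctan2(*(L[-1]-L[0])[::-1])),np.degrees(np.arctan2(*(Rr[-1]-Rr[0])[::-1])))
for n,q in (('all',(.5593,-.2757)),('top',(.5623,-.2756)),('blk',(.5601,-.2751))): print(n,'ex',np.dot(q,ex).round(4),'ey',np.dot(q,ey).round(4))
E
python3 t3.py | sed '1,/----/d'
```

```text
white 1696 [ 565.  -276.5] [89.9 41.2] 12.93
copper 248 [ 482.5 -295.6] [12.7 34.8] 13.77
mid along ey [-0.3947 -0.3942 -0.3944 -0.3946 -0.3947 -0.3942 -0.3944 -0.3946] width [0.0788 0.0777 0.0781 0.0784 0.0788 0.0777 0.078  0.0784] angL 13.20968546631412 12.734524986890051
all ex 0.4843 ey -0.3928
top ex 0.4873 ey -0.3933
blk ex 0.4852 ey -0.3924
```

```bash
cat > t4.py <<'E'
exec(open('t3.py').read().split("print('z top'")[0])
ey=np.array([-np.sin(np.radians(12.8)),np.cos(np.radians(12.8))]); ex=np.array([ey[1],-ey[0]])
P=W[85:262,150:270].reshape(-1,3); P=P[np.isfinite(P[:,0])]
X=P[:,:2]@ex; Y=P[:,:2]@ey+.3944
for lo,hi in ((-.03,-.024),(-.004,.004),(.024,.03)):
    s=(Y>lo)&(Y<hi); print(lo)
    b=np.arange(.36,.62,.004)
    print(' '.join(f'{x:.3f}:{np.median(P[s&(X>=x)&(X<x+.004),2])*1000:.0f}' for x in b if (s&(X>=x)&(X<x+.004)).any()))
print('front/rear edge', (atz([196,208,220],[134,134,134],.067)@ex).round(4),(atz([196,208,220],[134]*3,.093)@ex).round(4),(atz([196,208,220],[230.7]*3,.093)@ex).round(4))
# tall points around (guides): z in .085-.1
s=(P[:,2]>.087)&(P[:,2]<.1); print('tall',s.sum(),np.percentile(X[s],[1,5,25,50,75,95,99]).round(4),np.percentile(Y[s],[1,5,50,95,99]).round(4))
E
python3 t4.py
```

```text
-0.03
0.360:-1 0.364:41 0.368:63 0.372:66 0.376:67 0.380:67 0.384:67 0.388:66 0.392:67 0.396:66 0.400:67 0.404:66 0.408:66 0.412:70 0.416:75 0.420:92 0.424:93 0.428:75 0.432:75 0.436:75 0.440:75 0.444:75 0.448:75 0.452:74 0.456:75 0.460:74 0.464:74 0.468:74 0.472:75 0.476:75 0.480:74 0.484:75 0.488:75 0.492:74 0.496:74 0.500:74 0.504:74 0.508:75 0.512:74 0.516:75 0.520:74 0.524:75 0.528:75 0.532:75 0.536:75 0.540:75 0.544:75 0.548:75 0.552:87 0.556:92 0.564:106 0.568:117 0.572:147 0.576:147
-0.004
0.360:-1 0.364:49 0.368:62 0.372:66 0.376:67 0.380:66 0.384:66 0.388:66 0.392:67 0.396:66 0.400:67 0.404:67 0.408:67 0.412:67 0.416:74 0.420:91 0.424:92 0.428:75 0.432:74 0.436:74 0.440:74 0.444:82 0.448:83 0.452:82 0.456:82 0.460:83 0.464:82 0.468:82 0.472:83 0.476:83 0.480:82 0.484:82 0.488:83 0.492:83 0.496:83 0.500:82 0.504:82 0.508:82 0.512:82 0.516:83 0.520:83 0.524:83 0.528:82 0.532:82 0.536:74 0.540:75 0.544:74 0.548:74 0.552:89 0.556:92 0.564:131 0.568:132 0.572:139 0.576:66 0.580:66 0.584:66 0.588:66 0.592:66 0.596:66
0.024
0.360:-0 0.364:46 0.368:61 0.372:66 0.376:67 0.380:67 0.384:66 0.388:66 0.392:66 0.396:67 0.400:67 0.404:66 0.408:67 0.412:74 0.416:75 0.420:91 0.424:93 0.428:400 0.432:399 0.436:394 0.440:75 0.444:75 0.448:74 0.452:74 0.456:74 0.460:75 0.464:74 0.468:74 0.472:74 0.476:74 0.480:74 0.484:75 0.488:74 0.492:75 0.496:75 0.500:74 0.504:75 0.508:74 0.512:74 0.516:74 0.520:74 0.524:75 0.528:74 0.532:74 0.536:74 0.540:75 0.544:74 0.548:74 0.552:90 0.556:92 0.560:73 0.564:118 0.568:116 0.572:147 0.576:146 0.584:125 0.592:66 0.596:66 0.600:66 0.604:66
front/rear edge [0.4159 0.4157 0.4154] [0.4133 0.413  0.4128] [0.5558 0.5555 0.5552]
tall 837 [0.4203 0.4211 0.4258 0.5279 0.553  0.5689 0.5802] [-0.0353 -0.0341 -0.0015  0.0349  0.0361]
```

```bash
cat >> h.py <<'E'
PK=np.array([.5442,.0489,.0652]); RG=Rtool(10,25); EX=-RG[:,0];EY=RG[:,1];NN=-RG[:,2]
CR=np.array([.5651,-.2757,.075]); RU=Rtool(12.8)
UX=-RU[:,0];UY=RU[:,1]
E
python3 - <<'E'
from h import *
print(PK+NN*.11)
rows(PK+NN*.12,RG,0)
E
```

```text
[0.49841825 0.04082744 0.16489386]
[-7.8, 36.3, 29.2, 0.0023, -0.0632, 0.0092, 0]
[-5.6, 36.4, 29.6, 0.0023, -0.0632, 0.0092, 0]
[-3.4, 36.5, 29.8, 0.0023, -0.0632, 0.0092, 0]
[-1.2, 36.6, 29.8, 0.0023, -0.0632, 0.0092, 0]
[1.1, 36.7, 29.7, 0.0023, -0.0632, 0.0092, 0]
[3.3, 36.7, 29.5, 0.0023, -0.0632, 0.0092, 0]
[5.5, 36.8, 29.2, 0.0023, -0.0632, 0.0092, 0]
n 7
```

play_rows(increments=[[-8,40,10,0,-0.063,0.009,0],[-6,42,20,0,-0.063,0.009,0],[-3,42,30,0,-0.063,0.009,0],[-1,42,35,0,-0.063,0.009,0],[1,42,35,0,-0.063,0.009,0]])

```text
clock: 3.1
tcp_pos: [0.4976, -0.0107, 0.2635]
orientation: [-0.284, 2.799, 0.06]
contact_force: [1.1, -0.7, -0.2]
grip_width: 0.0853
```

play_rows(increments=[[3,40,35,0,-0.063,0.009,0],[5,10,35,0,-0.063,0.009,0],[0,0,0,0,0,0,0]])

```text
clock: 3.4
tcp_pos: [0.4975, 0.0508, 0.195]
orientation: [-0.272, 2.674, 0.092]
contact_force: [-1.1, 0.4, -0.5]
grip_width: 0.0852
```

Run:
```python
from h import *
st(); rows(PK+NN*.12,RG,0); rows(PK+NN*.07,RG,0)
```

```text
t 3.4 p [0.4975 0.0508 0.195 ] x [-0.88  -0.176 -0.441] z [ 0.428  0.109 -0.897] F [-1.1  0.4 -0.5] w 0.0852
[14.1, -10.2, 16.3, 0.0324, 0.0204, 0.0207, 0]
n 1
[7.5, -5.9, 33.2, 0.0162, 0.0102, 0.0103, 0]
[7.1, -5.5, 33.3, 0.0162, 0.0102, 0.0103, 0]
n 2
```

play_rows(increments=[[14,-10,16,0.032,0.02,0.02,0],[0,0,10,0,0,0,0],[0,0,0,0,0,0,0]])

```text
clock: 3.7
tcp_pos: [0.4998, 0.0445, 0.1678]
orientation: [-0.246, 2.696, 0.055]
contact_force: [-0.0, 0.2, 0.3]
grip_width: 0.0851
```

Run:
```python
from h import *
st(); f=snap('wrist','w3'); rows(PK+NN*.07,RG,0)
for n,p in dict(btn=PK+EY*.0345+NN*.024,lampend=PK+EX*.06+NN*.044,l2=PK+EX*.06+NN*.044+EY*.027,l3=PK+EX*.06+NN*.044-EY*.027).items(): print(n,np.round(proj(f,p),1))
```

```text
t 3.7 p [0.4998 0.0445 0.1678] x [-0.892 -0.164 -0.422] z [ 0.415  0.077 -0.907] F [-0.   0.2  0.3] w 0.0851
[3.2, -3.2, 42.2, 0.0036, -0.0003, 0.0057, 0]
n 1
btn [295.3 194.1]
lampend [250.4 276.1]
l2 [285.5 276.2]
l3 [215.2 275.9]
```

View pics/w3.png

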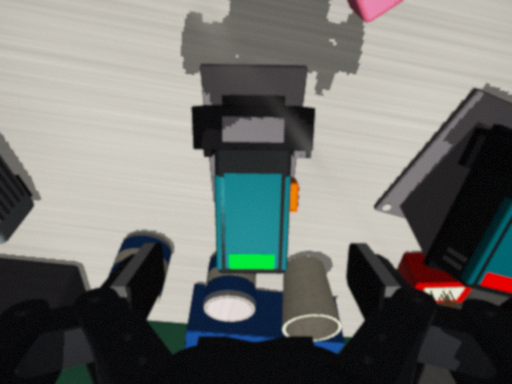

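play_rows(increments=[[3,-2.5,42,0.0036,0,0.0057,0],[0,0,0,0,0,0,0]])

```text
clock: 3.95
tcp_pos: [0.5183, 0.0452, 0.1338]
orientation: [-0.237, 2.7, 0.055]
contact_force: [-1.2, 0.2, -0.1]
grip_width: 0.0856
```

Run:
```python
from h import *
st(); rows(PK+NN*.003+EY*.0007,RG,0,n=3); f=snap('wrist','w4')
```

```text
t 3.95 p [0.5183 0.0452 0.1338] x [-0.894 -0.158 -0.419] z [ 0.412  0.075 -0.908] F [-1.2  0.2 -0.1] w 0.0856
[1.7, -0.1, 23.4, 0.0007, -0.0014, 0.0001, 0]
[1.7, -0.1, 23.4, 0.0007, -0.0014, 0.0001, 0]
[1.7, -0.1, 23.4, 0.0007, -0.0014, 0.0001, 0]
n 3
```

View pics/w4.png

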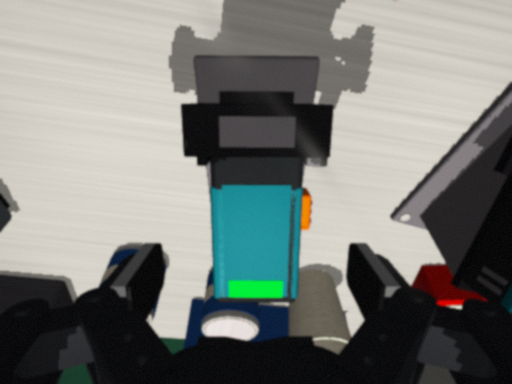

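play_rows(increments=[[2,0,23,0,-0.001,0,0],[2,0,23,0,-0.001,0,0],[1,0,22,0,0,0,0],[0,0,0,0,0,0,0]])

```text
clock: 4.4
tcp_pos: [0.5256, 0.0518, 0.1155]
orientation: [-0.235, 2.703, 0.088]
contact_force: [-0.1, 0.5, -0.2]
grip_width: 0.0854
```

Run:
```python
from h import *
st(); o=r.get_obs(); d=o['tcp_pos']-PK; print('in pack frame',(d@EX).round(4),(d@EY).round(4),(d@NN).round(4))
f=snap('wrist','w5'); snap('side','d5')
```

```text
t 4.4 p [0.5256 0.0518 0.1155] x [-0.896 -0.151 -0.418] z [ 0.407  0.098 -0.908] F [-0.1  0.5 -0.2] w 0.0854
in pack frame 0.0051 0.0061 0.0531
```

View pics/w5.png

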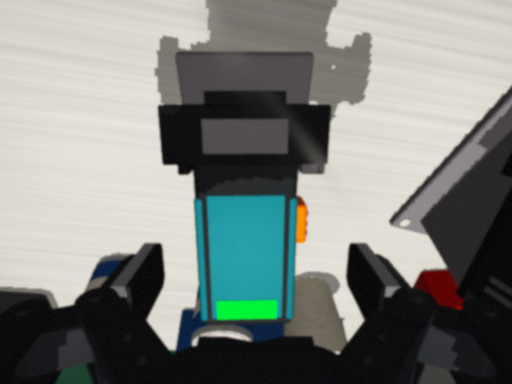

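Run:
```python
from h import *
o=r.get_obs(); print(o['joints'].round(3),o['qvel'].round(3))
```

```text
[-0.587  0.267  0.435  2.347 -0.844  0.174  2.362] [ 0.014  0.005 -0.015  0.008  0.004 -0.002  0.006]
```

```bash
cat > fk.py <<'E'
from h import *
from scipy.optimize import least_squares
import itertools
S=[([-1.21010454,0.47780846,0.02234545,1.5564444,-0.01150446,1.10930099,-0.08308544],[0.30471954,0.60164357,0.2303232],[-7.29539070e-01,-3.05540963,2.84191559e-03])]
o=r.get_obs(); S.append((o['joints'],o['tcp_pos'],o['orientation']))
def fk(q,p,s):
    d,L1,L2,L3,a,b=p[:6]; e=p[6] if len(p)>6 else 0
    R_=R.from_euler('z',s[0]*q[0]+a); z=np.array([0,0,1.]);x=np.array([1.,0,0]);pos=np.array([0,0,d])
    R_=R_*R.from_euler('y',q[1])*R.from_euler('z',s[1]*q[2]); pos=pos+R_.apply(L1*z+e*x)
    R_=R_*R.from_euler('y',q[3]); pos=pos+R_.apply(L2*z-e*x)*1.0
    R_=R_*R.from_euler('z',s[2]*q[4])*R.from_euler('y',q[5]); pos=pos+R_.apply(L3*z)
    R_=R_*R.from_euler('z',s[3]*q[6]+b)
    return pos,R_
def res(p,s):
    out=[]
    for q,t,rv in S:
        pos,R_=fk(q,p,s); out+=list((pos-t)*5); out+=list((R_.inv()*R.from_rotvec(rv)).as_rotvec())
    return out
if __name__=='__main__':
  best=[]
  for s in itertools.product((1,-1),repeat=4):
    for a in (0,1.5,3,-1.5):
      for b in (0,1.5,3,-1.5):
        l=least_squares(res,[.35,.4,.4,.3,a,b,0],args=(s,)); best.append((l.cost,s,l.x))
  best.sort(key=lambda t:t[0])
  for bb in best[:4]: print(bb[0],bb[1],bb[2].round(3))
E
python3 fk.py
```

```text
0.000800553838617606 (-1, -1, -1, -1) [-1.574  0.043 -0.275 -1.351 -0.094  1.481  0.673]
0.000800553838617607 (-1, -1, -1, -1) [-1.574  0.043 -0.275 -1.351 -0.094  1.481  0.673]
0.0008005538386176091 (-1, -1, -1, -1) [-1.574  0.043 -0.275 -1.351 -0.094  1.481  0.673]
0.0008005538386176101 (-1, -1, -1, -1) [-1.574  0.043 -0.275 -1.351 -0.094  1.481  0.673]
```

play_rows(increments=[[0,-3,-40,0,0.06,0,0],[0,0,-30,0,0.06,0,0],[0,0,0,0,0,0,0]])

```text
clock: 4.8
tcp_pos: [0.5108, 0.0472, 0.159]
orientation: [-0.25, 2.774, 0.088]
contact_force: [0.5, 0.1, -0.1]
grip_width: 0.0852
```

```bash
cat > log.py <<'E'
import json
from h import *
o=r.get_obs(); open('samples.jsonl','a').write(json.dumps([o['joints'].tolist(),o['tcp_pos'].tolist(),o['orientation'].tolist()])+'\n'); st(); print(o['joints'].round(3))
E
python3 -c "
import json
open('samples.jsonl','w').write(json.dumps([[-1.21010454,0.47780846,0.02234545,1.5564444,-0.01150446,1.10930099,-0.08308544],[0.30471954,0.60164357,0.2303232],[-7.29539070e-01,-3.05540963,2.84191559e-03]])+'\n')"
python3 log.py
```

```text
t 4.8 p [0.5108 0.0472 0.159 ] x [-0.922 -0.162 -0.351] z [ 0.34   0.092 -0.936] F [ 0.5  0.1 -0.1] w 0.0852
[-0.936  0.199  0.838  2.308 -0.536  0.386  2.083]
```

play_rows(increments=[[0,0,-30,0,0.1,0,0],[0,0,-20,0,0.1,0,0],[0,0,0,0,0,0,0]])

```text
clock: 5.1
tcp_pos: [0.4938, 0.0421, 0.2087]
orientation: [-0.273, 2.977, 0.065]
contact_force: [0.4, -0.0, 0.6]
grip_width: 0.0852
```

```bash
python3 log.py
```

```text
t 5.1 p [0.4938 0.0421 0.2087] x [-0.972 -0.178 -0.154] z [ 0.146  0.057 -0.988] F [ 0.4 -0.   0.6] w 0.0852
[-1.087  0.186  1.022  2.151 -0.296  0.762  1.87 ]
```

play_rows(increments=[[0,0,0,0,0.1,0,0],[0,0,0,0,0,0,0],[0,0,0,0,0,0,0]])

```text
clock: 5.4
tcp_pos: [0.4926, 0.0402, 0.2067]
orientation: [-0.281, 3.076, 0.054]
contact_force: [-0.3, -0.8, -0.3]
grip_width: 0.0858
```

```bash
python3 log.py
cat > fk2.py <<'E'
from h import *
import json
from scipy.optimize import least_squares
S=[json.loads(l) for l in open('samples.jsonl')]
s=[-1,-1,-1,-1]
def fk(q,p):
    d,L1,L2,L3,a,b,e1,e2,e3=p
    X=lambda v:np.array([v,0,0.]);Z=lambda v:np.array([0,0,v])
    A=R.from_euler('z',-q[0]+a)*R.from_euler('y',q[1])*R.from_euler('z',-q[2]); pos=Z(d)+A.apply(Z(L1)+X(e1))
    A=A*R.from_euler('y',q[3]); pos=pos+A.apply(Z(L2)+X(e2))
    A=A*R.from_euler('z',-q[4])*R.from_euler('y',q[5]); pos=pos+A.apply(Z(L3)+X(e3))
    return pos,A*R.from_euler('z',-q[6]+b)
def res(p):
    out=[]
    for q,t,rv in S:
        pos,A=fk(q,p); out+=list((pos-t)*3); out+=list((A.inv()*R.from_rotvec(rv)).as_rotvec())
    return out+list(.02*np.array(p[6:]))
if __name__=='__main__':
    l=least_squares(res,[.36,.42,.4,.3,0,1.5,0,0,0]); print(l.cost,l.x.round(4)); print(np.round(l.fun,3).reshape(-1)[:len(S)*6].reshape(-1,6)); np.save('fk.npy',l.x)
E
python3 fk2.py
```

```text
t 5.4 p [0.4926 0.0402 0.2067] x [-0.982 -0.18  -0.056] z [ 0.049  0.039 -0.998] F [-0.3 -0.8 -0.3] w 0.0858
[-1.024  0.267  0.997  2.086 -0.339  0.884  1.916]
0.0006681967041976085 [ 0.28    0.5027  0.454   0.303  -0.0886  1.484   0.0237 -0.0235 -0.0062]
[[-0.006  0.003  0.001 -0.    -0.    -0.002]
 [ 0.001  0.002  0.    -0.031  0.001  0.004]
 [-0.003 -0.001  0.004 -0.014  0.002 -0.001]
 [ 0.002 -0.002 -0.005 -0.005  0.002 -0.002]]
```

```bash
cat > ik.py <<'E'
from fk2 import *
P=np.load('fk.npy')
lo=np.array([-2.96,-.34,-1.41,.24,-1.37,.17,-2.96]);hi=np.array([2.96,2.1,1.46,2.44,4.51,1.92,2.96])
def ik(pt,Rt,q0):
    Rt=R.from_matrix(Rt)
    def f(q):
        pos,A=fk(q,P); return np.r_[(pos-pt)*10,(A.inv()*Rt).as_rotvec()*2]
    l=least_squares(f,np.clip(q0,lo+.03,hi-.03),bounds=(lo+.02,hi-.02)); pos,A=fk(l.x,P)
    return l.x,np.linalg.norm(pos-pt),np.linalg.norm((A.inv()*Rt).as_rotvec())
if __name__=='__main__':
    rng=np.random.default_rng(0)
    qc=np.array(S[-1][0])
    for tilt in (25,20,15,12,8,4,0):
        Rt=Rtool(10,tilt); pt=PK+NN*.024-(-Rt[:,2])*.0187*1.0  # grasp at button height
        sols=[]
        for i in range(25):
            q0=qc if i==0 else rng.uniform(lo,hi)
            q,e,w=ik(pt,Rt,q0)
            if e<.002 and w<.02: sols.append(q)
            if i==0: print(tilt,'local',q.round(2),round(e,4),round(w,3))
        for q in sorted(sols,key=lambda q:q[2])[::max(1,len(sols)//4)]: print('   ',q.round(2))
E
python3 ik.py
```

```text
25 local [-0.52  0.38  0.4   2.32 -1.35  0.19  2.88] 0.0012 0.018
    [ 0.91  0.95 -1.38  2.34  1.69  0.85  0.19]
    [ 0.83  0.73 -1.2   2.34  1.64  0.6   0.16]
    [ 0.43  0.43 -0.65  2.34  1.52  0.2   0.15]
    [-0.52  0.38  0.4   2.32 -1.35  0.19  2.88]
20 local [-0.39  0.37  0.26  2.29 -0.73  0.19  2.28] 0.0 0.0
    [ 0.89  0.95 -1.38  2.28  1.53  0.88  0.31]
    [ 0.63  0.54 -0.92  2.28  1.25  0.4   0.45]
    [ 0.24  0.4  -0.45  2.29  0.74  0.19  0.89]
    [-0.39  0.37  0.26  2.29 -0.73  0.19  2.28]
15 local [-0.56  0.41  0.45  2.22 -0.62  0.35  2.15] 0.0007 0.01
    [ 0.81  0.8  -1.25  2.23  1.3   0.76  0.47]
    [ 0.56  0.52 -0.85  2.23  0.96  0.45  0.72]
    [ 0.13  0.39 -0.34  2.23  0.36  0.29  1.25]
    [-0.01  0.38 -0.18  2.23  0.15  0.28  1.44]
    [-0.31  0.38  0.17  2.23 -0.32  0.29  1.88]
12 local [-0.6   0.43  0.5   2.19 -0.58  0.42  2.11] 0.0002 0.003
    [ 0.85  0.97 -1.39  2.19  1.34  0.99  0.47]
    [ 0.44  0.49 -0.72  2.19  0.73  0.45  0.92]
    [ 0.3   0.44 -0.54  2.2   0.54  0.4   1.09]
    [-0.04  0.39 -0.14  2.2   0.1   0.35  1.49]
    [-0.26  0.39  0.11  2.2  -0.18  0.35  1.75]
8 local [-0.64  0.46  0.56  2.15 -0.54  0.51  2.06] 0.0 0.0
    [ 0.82  0.95 -1.36  2.14  1.24  1.01  0.54]
    [ 0.33  0.47 -0.6   2.15  0.53  0.51  1.1 ]
    [-0.26  0.41  0.1   2.15 -0.13  0.45  1.69]
    [-0.69  0.48  0.61  2.15 -0.59  0.53  2.11]
4 local [-0.67  0.5   0.6   2.1  -0.5   0.61  2.02] 0.0 0.0
    [ 0.8   1.01 -1.39  2.09  1.2   1.12  0.57]
    [ 0.39  0.52 -0.68  2.1   0.56  0.63  1.08]
    [ 0.24  0.47 -0.5   2.1   0.4   0.58  1.21]
    [-0.19  0.43  0.02  2.1  -0.03  0.54  1.6 ]
0 local [-0.68  0.53  0.62  2.05 -0.47  0.7   1.99] 0.0 0.0
    [ 0.77  1.03 -1.38  2.05  1.14  1.18  0.62]
    [ 0.72  0.88 -1.24  2.05  1.02  1.03  0.7 ]
    [ 0.31  0.52 -0.59  2.05  0.45  0.7   1.17]
    [ 0.14  0.48 -0.38  2.05  0.29  0.66  1.32]
    [-0.63  0.51  0.56  2.05 -0.42  0.69  1.94]
```

```bash
cat >> h.py <<'E'
RG2=Rtool(10,15); GP=PK+NN*.023+EY*.0007+RG2[:,2]*.0187
E
python3 - <<'E'
from ik import *
q=np.array(S[-1][0])
for h in (.1,.075,.05,.025,0):
    q,e,w=ik(GP-RG2[:,2]*h,RG2,q); print(h,q.round(2),round(e,4),round(w,3))
q0=q
for s in (.02,.045,.06): 
    q,e,w=ik(GP+EX*s,RG2,q); print('out',s,q.round(2),round(e,4),round(w,3))
print(GP)
rows(GP-RG2[:,2]*.09,RG2,0)
E
```

```text
0.1 [-0.95  0.24  0.88  2.23 -0.45  0.54  2.  ] 0.0 0.0
0.075 [-0.83  0.28  0.75  2.23 -0.5   0.49  2.04] 0.0 0.0
0.05 [-0.73  0.32  0.64  2.23 -0.55  0.44  2.09] 0.0001 0.002
0.025 [-0.64  0.37  0.54  2.23 -0.59  0.39  2.12] 0.0003 0.004
0 [-0.56  0.41  0.45  2.23 -0.63  0.34  2.16] 0.0004 0.006
out 0.02 [-0.56  0.42  0.45  2.18 -0.6   0.37  2.12] 0.0 0.0
out 0.045 [-0.56  0.43  0.46  2.13 -0.55  0.41  2.07] 0.0 0.0
out 0.06 [-0.55  0.44  0.45  2.09 -0.52  0.44  2.03] 0.0 0.0
[0.53927229 0.04874191 0.06798227]
[-10.6, -0.7, 26.5, 0.0155, -0.1032, 0.0018, 0]
[-7.8, -0.3, 27.5, 0.0155, -0.1032, 0.0018, 0]
n 2
```

play_rows(increments=[[-11,-1,26,0.016,-0.1,0.002,0],[-8,0,27,0.016,-0.1,0.002,0],[0,0,0,0,0,0,0]])

```text
clock: 5.7
tcp_pos: [0.5153, 0.0419, 0.1537]
orientation: [-0.242, 2.866, 0.029]
contact_force: [-1.4, -0.1, -0.1]
grip_width: 0.0855
```

```bash
python3 log.py
python3 - <<'E'
from h import *
rows(GP-RG2[:,2]*.055,RG2,0,n=2)
E
```

```text
t 5.7 p [0.5153 0.0419 0.1537] x [-0.951 -0.162 -0.263] z [ 0.26   0.042 -0.965] F [-1.4 -0.1 -0.1] w 0.0855
[-0.976  0.279  0.903  2.242 -0.488  0.502  2.022]
[-0.8, 1.4, 17.1, -0.002, 0.0022, -0.0027, 0]
[-0.8, 1.3, 17.1, -0.002, 0.0022, -0.0027, 0]
n 2
```

play_rows(increments=[[-1,1.4,17,-0.002,0.002,-0.0027,0],[-1,1.3,17,-0.002,0.002,-0.0027,0],[0,0,0,0,0,0,0]])

```text
clock: 6.0
tcp_pos: [0.5231, 0.0458, 0.122]
orientation: [-0.248, 2.874, 0.04]
contact_force: [-0.7, -0.2, 0.5]
grip_width: 0.0852
```

```bash
python3 log.py
python3 - <<'E'
from h import *
rows(GP,RG2,0,n=3); snap('wrist','w6')
E
```

```text
t 6.0 p [0.5231 0.0458 0.122 ] x [-0.953 -0.165 -0.256] z [ 0.251  0.049 -0.967] F [-0.7 -0.2  0.5] w 0.0852
[-0.854  0.348  0.778  2.24  -0.611  0.456  2.131]
[-0.7, -0.0, 18.8, 0.0016, -0.0011, -0.0009, 0]
[-0.7, -0.0, 18.8, 0.0016, -0.0011, -0.0009, 0]
[-0.6, 0.0, 18.8, 0.0016, -0.0011, -0.0009, 0]
n 3
```

View pics/w6.png

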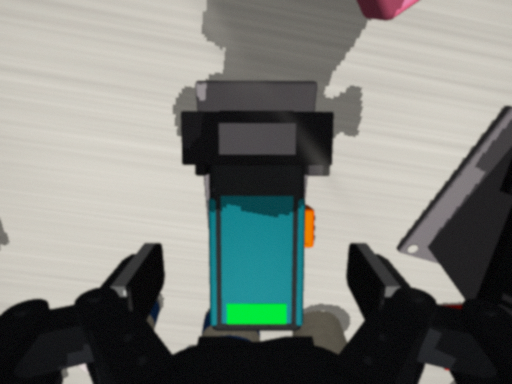

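play_rows(increments=[[-0.7,0,19,0.0016,-0.001,-0.001,0],[-0.7,0,19,0.0016,-0.001,-0.001,0],[0,0,0,0,0,0,0]])

```text
clock: 6.35
tcp_pos: [0.5361, 0.0473, 0.09]
orientation: [-0.247, 2.867, 0.039]
contact_force: [-0.3, -0.2, -0.1]
grip_width: 0.0854
```

```bash
python3 log.py
python3 - <<'E'
from h import *
rows(GP,RG2,0,n=2);
E
```

```text
t 6.35 p [0.5361 0.0473 0.09  ] x [-0.951 -0.165 -0.262] z [ 0.258  0.049 -0.965] F [-0.3 -0.2 -0.1] w 0.0854
[-0.743  0.415  0.655  2.233 -0.724  0.39   2.23 ]
[1.3, 0.4, 11.1, 0.0018, 0.0018, -0.0015, 0]
[1.3, 0.4, 11.1, 0.0018, 0.0018, -0.0015, 0]
n 2
```

play_rows(increments=[[1.5,0.4,11.5,0.002,0.002,-0.0015,0],[1.5,0.4,11.5,0.002,0.002,-0.0015,0],[0,0,0,0,0,0,0]])

```text
clock: 6.65
tcp_pos: [0.5406, 0.0484, 0.0713]
orientation: [-0.249, 2.867, 0.035]
contact_force: [0.5, -0.9, 0.8]
grip_width: 0.0856
```

```bash
python3 log.py
python3 - <<'E'
from h import *
rows(GP,RG2,0,n=1); snap('side','d6'); snap('wrist','w7')
f=load('d6'); cv2.imwrite('pics/c6.png',cv2.resize(f['color'][120:240,180:310],None,fx=4.5,fy=4.5,interpolation=cv2.INTER_CUBIC))
E
```

```text
t 6.65 p [0.5406 0.0484 0.0713] x [-0.951 -0.166 -0.262] z [ 0.258  0.046 -0.965] F [ 0.5 -0.9  0.8] w 0.0856
[-0.69   0.45   0.591  2.23  -0.776  0.352  2.275]
[2.0, 0.6, 2.9, 0.0008, 0.0032, -0.0012, 0]
n 1
```

View pics/c6.png

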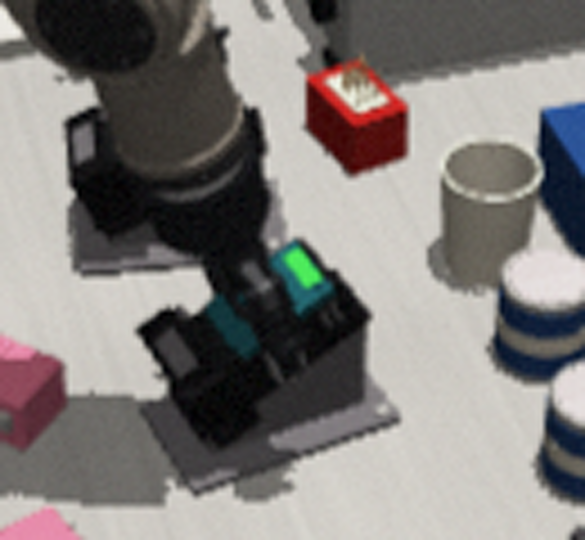

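View pics/w7.png

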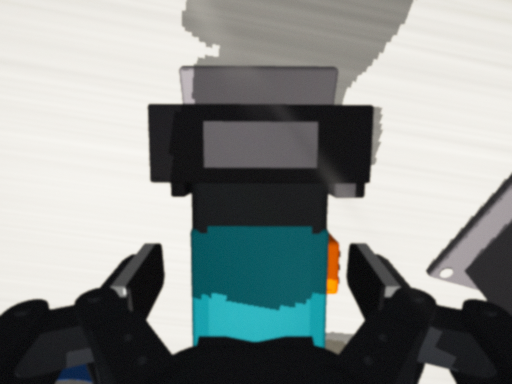

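play_rows(increments=[[2,0.6,3,0,0.003,-0.001,60],[0,0,0,0,0,0,255],[0,0,0,0,0,0,255],[0,0,0,0,0,0,255]], force=50)

```text
clock: 7.15
tcp_pos: [0.5398, 0.0504, 0.0718]
orientation: [-0.252, 2.866, 0.041]
contact_force: [-0.0, 0.2, -2.8]
grip_width: 0.0535
```

play_rows(increments=[[0,0,0,0,0,0,255],[0,0,0,0,0,0,255],[0,0,0,0,0,0,255]])

```text
clock: 7.45
tcp_pos: [0.5398, 0.0504, 0.0718]
orientation: [-0.252, 2.866, 0.04]
contact_force: [0.8, -0.0, -1.7]
grip_width: 0.0535
```

```bash
python3 log.py
python3 - <<'E'
from h import *
print(r.get_obs()['moment']); rows(GP,RG2,0,n=1); snap('wrist','w8')
E
```

```text
t 7.45 p [0.5398 0.0504 0.0718] x [-0.95  -0.168 -0.262] z [ 0.258  0.05  -0.965] F [ 0.8 -0.  -1.7] w 0.0535
[-0.691  0.448  0.589  2.231 -0.778  0.353  2.277]
[-0.06276453  0.26377101 -0.00663779]
[1.8, -1.6, 3.5, 0.0047, 0.0038, 0.0001, 0]
n 1
```

View pics/w8.png

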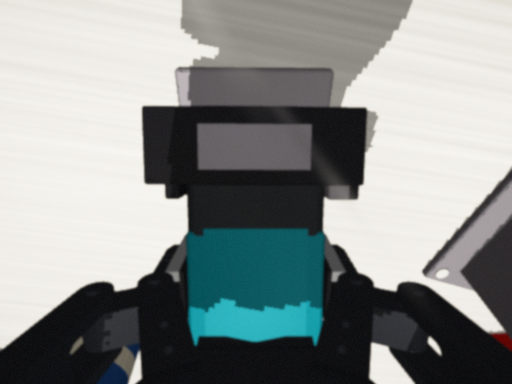

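play_rows(increments=[[-5,0,-0.9,0,0,0,255],[-5,0,-0.9,0,0,0,255]])

```text
clock: 7.7
tcp_pos: [0.5477, 0.0519, 0.0755]
orientation: [-0.252, 2.869, 0.04]
contact_force: [0.2, 0.6, -3.4]
grip_width: 0.0529
```

```bash
python3 log.py
python3 - <<'E'
from h import *
o=r.get_obs();d=o['tcp_pos']-np.array([.5398,.0504,.0718]); print((d@EX).round(4),(d@EY).round(4),(d@NN).round(4),o['moment'])
E
```

```text
t 7.7 p [0.5477 0.0519 0.0755] x [-0.951 -0.168 -0.259] z [ 0.255  0.05  -0.966] F [ 0.2  0.6 -3.4] w 0.0529
[-0.701  0.455  0.606  2.21  -0.765  0.376  2.261]
0.0088 0.0001 -0.0 [-0.04623403  0.41065814  0.01277461]
```

Sliding freely (9 mm, about 3 N). Continue up the slope.

play_rows(increments=[[-8,0,-1.6,0,0,0,255],[-10,0,-1.9,0,0,0,255],[-10,0,-1.9,0,0,0,255]])

```text
clock: 8.0
tcp_pos: [0.5739, 0.0567, 0.0884]
orientation: [-0.252, 2.871, 0.04]
contact_force: [-0.8, -0.2, -3.4]
grip_width: 0.0535
```

```bash
python3 log.py
python3 - <<'E'
from h import *
o=r.get_obs();d=o['tcp_pos']-np.array([.5398,.0504,.0718]); print((d@EX).round(4),(d@EY).round(4),(d@NN).round(4),o['moment']); snap('side','d8');snap('wrist','w9')
f=load('d8'); cv2.imwrite('pics/c8.png',cv2.resize(f['color'][120:240,180:310],None,fx=4.5,fy=4.5,interpolation=cv2.INTER_CUBIC))
E
```

```text
t 8.0 p [0.5739 0.0567 0.0884] x [-0.952 -0.168 -0.258] z [ 0.253  0.05  -0.966] F [-0.8 -0.2 -3.4] w 0.0535
[-0.725  0.476  0.649  2.145 -0.731  0.438  2.22 ]
0.0385 0.0003 0.0004 [-0.13219836  0.40006946  0.01186059]
```

View pics/c8.png

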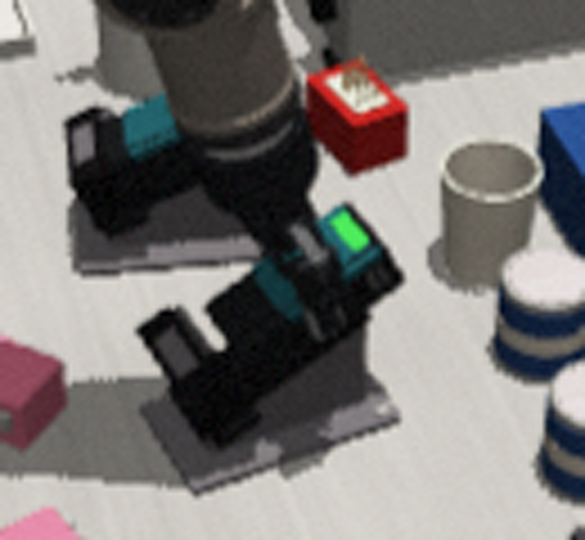

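View pics/w9.png

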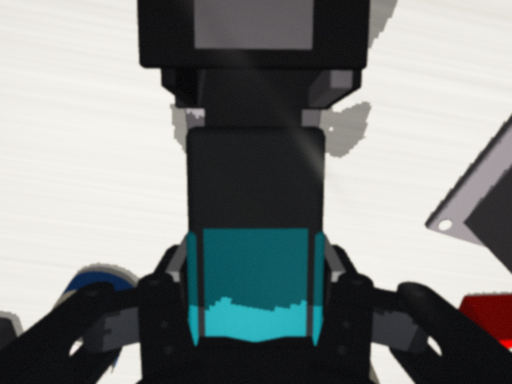

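```bash
cat >> h.py <<'E'
_p0=np.array([.5398,.0504,.0718]); _R0=R.from_rotvec([-.252,2.866,.040]).as_matrix()
_Rp=np.stack([EX,EY,NN],1)
OFF=_Rp.T@(_p0-PK); OFF[1]=.0003; RREL=R.from_matrix(_Rp.T@_R0)
# keep only the turn about y plus half turn: idealise
_a=np.arctan2((_Rp.T@_R0)[0,2],-(_Rp.T@_R0)[2,2])
def packtool(pp,yaw,tilt=0.):
    A=Rtool(yaw,tilt); Rp=np.stack([-A[:,0],A[:,1],-A[:,2]],1)
    return pp+Rp@OFF, Rp@(_Rp.T@Rtool(10,25-np.degrees(-_a)) if False else RREL.as_matrix())
E
python3 - <<'E'
from h import *
print('OFF',OFF,'RREL',RREL.as_matrix().round(3).tolist())
p,M=packtool(CR+[0,0,.12],12.8); print('hover tcp',p,'z',M[:,2].round(3))
from ik import *
q=r.get_obs()['joints']
for t in ((.59,.06,.2),):
    q,e,w=ik(np.array(t),RG2,q);print(q.round(2),e,w)
for h in (.12,.06,.01):
    pp,MM=packtool(CR+[0,0,h],12.8); q,e,w=ik(pp,MM,q);print(h,pp.round(3),q.round(2),round(e,4),round(w,3))
E
```

```text
OFF [-0.00090182  0.0003      0.00770282] RREL [[-0.985, 0.001, -0.17], [-0.0, 1.0, 0.005], [0.17, 0.005, -0.985]]
hover tcp [ 0.56415412 -0.27560725  0.20270282] z [-0.167 -0.033 -0.985]
[-0.76  0.3   0.68  2.02 -0.37  0.66  1.89] 6.863969210650218e-10 9.244657930252956e-09
0.12 [ 0.564 -0.276  0.203] [ 0.05  0.52  0.37  1.6  -0.08  1.18  2.22] 0.0 0.0
0.06 [ 0.564 -0.276  0.143] [ 0.07  0.58  0.35  1.66 -0.09  1.07  2.22] 0.0 0.0
0.01 [ 0.564 -0.276  0.093] [ 0.09  0.64  0.32  1.69 -0.11  0.99  2.22] 0.0 0.0
```

Run:
```python
from h import *
p,M=packtool(CR+[0,0,.13],12.8)
o=r.get_obs(); p1=o['tcp_pos']+EX*.02+np.array([0,0,.13]); R1=R.from_rotvec(o['orientation']).as_matrix()
rows(p1,R1,255,vmax=35)
rows(p,M,255,vmax=36,p0=p1,R0=R1)
```

```text
[-13.4, 0.1, -32.2, -0.0, -0.0, 0.0, 255]
[-13.4, 0.1, -32.2, -0.0, -0.0, 0.0, 255]
[-13.4, 0.1, -32.2, -0.0, -0.0, 0.0, 255]
[-13.4, 0.1, -32.2, -0.0, -0.0, 0.0, 255]
n 4
[8.8, -32.5, -1.0, -0.0002, 0.0434, -0.0047, 255]
[9.0, -32.5, -0.6, -0.0002, 0.0434, -0.0047, 255]
[9.2, -32.5, -0.2, -0.0002, 0.0434, -0.0047, 255]
[9.3, -32.4, 0.2, -0.0002, 0.0434, -0.0047, 255]
[9.5, -32.4, 0.6, -0.0002, 0.0434, -0.0047, 255]
[9.6, -32.3, 1.0, -0.0002, 0.0434, -0.0047, 255]
[9.7, -32.3, 1.4, -0.0002, 0.0434, -0.0047, 255]
[9.8, -32.2, 1.8, -0.0002, 0.0434, -0.0047, 255]
[9.8, -32.2, 2.2, -0.0002, 0.0434, -0.0047, 255]
[9.9, -32.2, 2.6, -0.0002, 0.0434, -0.0047, 255]
n 10
```

play_rows(increments=[[-13,0,-15,0,0,0,255],[-13,0,-32,0,0,0,255],[-13,0,-32,0,0,0,255],[-13,0,-32,0,0,0,255],[0,0,-15,0,0,0,255]])

```text
clock: 8.6
tcp_pos: [0.5909, 0.0588, 0.2253]
orientation: [-0.253, 2.878, 0.036]
contact_force: [0.3, 0.0, -3.6]
grip_width: 0.0535
```

play_rows(increments=[[9,-32,0,0,0.043,-0.005,255],[9,-32,0,0,0.043,-0.005,255],[9,-32,0,0,0.043,-0.005,255],[9,-32,0,0,0.043,-0.005,255],[9,-32,0,0,0.043,-0.005,255]])

```text
clock: 9.1
tcp_pos: [0.5774, -0.1018, 0.2192]
orientation: [-0.338, 3.089, 0.014]
contact_force: [0.8, 0.2, -3.1]
grip_width: 0.0535
```

```bash
python3 log.py
python3 - <<'E'
from h import *
p,M=packtool(CR+[0,0,.13],12.8)
rows(p,M,255,vmax=36)
E
```

```text
t 9.1 p [ 0.5774 -0.1018  0.2192] x [-0.976 -0.216 -0.035] z [ 0.033  0.013 -0.999] F [ 0.8  0.2 -3.1] w 0.0535
[-0.6    0.449  0.907  1.852 -0.439  1.015  2.276]
[10.1, -33.4, 0.8, 0.0003, 0.0411, -0.001, 255]
[10.1, -33.4, 1.2, 0.0003, 0.0411, -0.001, 255]
[10.1, -33.3, 1.6, 0.0003, 0.0411, -0.001, 255]
[10.1, -33.3, 2.0, 0.0003, 0.0411, -0.001, 255]
[10.0, -33.3, 2.5, 0.0003, 0.0411, -0.001, 255]
n 5
```

play_rows(increments=[[10,-33,1,0,0.041,-0.001,255],[10,-33,1,0,0.041,-0.001,255],[10,-33,1,0,0.041,-0.001,255],[10,-33,2,0,0.041,-0.001,255],[10,-30,2,0,0.041,-0.001,255]])

```text
clock: 9.6
tcp_pos: [0.5625, -0.2768, 0.2121]
orientation: [0.332, -2.944, 0.017]
contact_force: [0.9, 0.5, -3.3]
grip_width: 0.0536
```

play_rows(increments=[[0,0,0,0,0,0,255],[0,0,0,0,0,0,255]])

```text
clock: 9.8
tcp_pos: [0.561, -0.2819, 0.2111]
orientation: [0.323, -2.943, 0.021]
contact_force: [0.0, 1.3, -3.8]
grip_width: 0.0538
```

```bash
python3 log.py
python3 - <<'E'
from h import *
p,M=packtool(CR+[0,0,.13],12.8)
rows(p,M,255,vmax=36); snap('wrist','w10'); snap('side','d10'); snap('scene','s10')
E
```

```text
t 9.8 p [ 0.561  -0.2819  0.2111] x [-0.96  -0.214  0.181] z [-0.178 -0.033 -0.984] F [ 0.   1.3 -3.8] w 0.0538
[-0.25   0.652  0.885  1.62  -0.388  1.243  2.502]
[-4.1, 5.5, -2.4, 0.0022, -0.0109, -0.0047, 255]
n 1
```

View pics/w10.png

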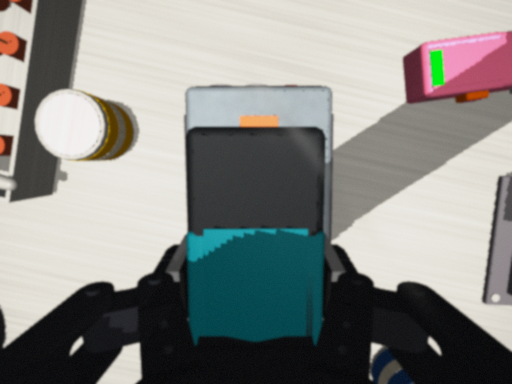

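View pics/d10.png

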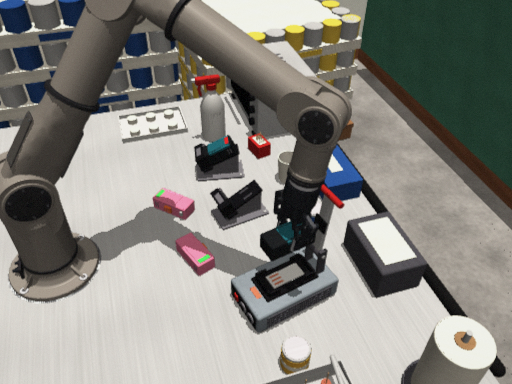

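```bash
cat > chk.py <<'E'
from h import *
import sys
f=load(sys.argv[1]); 
o=r.get_obs(); Rt=R.from_rotvec(o['orientation']).as_matrix(); Rp=Rt@RREL.as_matrix().T; pp=o['tcp_pos']-Rp@OFF
print('pack origin',pp.round(4),'x',Rp[:,0].round(3),'z',Rp[:,2].round(3),'yaw',np.degrees(np.arctan2(Rp[1,0],Rp[0,0])).round(2))
d=pp-CR; print('rel cradle: ux',(d@UX).round(4),'uy',(d@UY).round(4),'z',d[2].round(4))
for y in (-.027,.027): print('nose top corner px',np.round(proj(f,pp+Rp@np.array([-.06,y,.044])),1))
print('copper',np.round(proj(f,[.4825,-.2956,.068]),1))
W=cloud(f)
# nose measured: depth on top near nose
for v in (135,150,180,200): print(v,W[v,[200,256,312]].round(4).tolist())
E
python3 chk.py w10
```

```text
pack origin [ 0.562  -0.2808  0.2038] x [ 0.976  0.218 -0.01 ] z [0.01  0.001 1.   ] yaw 12.62
rel cradle: ux -0.0042 uy -0.0043 z 0.1288
nose top corner px [184.6 124.8]
nose top corner px [332.  124.5]
copper [258.5 122.7]
135 [[0.5121, -0.3144, 0.2464], [0.5077, -0.294, 0.2475], [0.503, -0.2735, 0.2462]]
150 [[0.5175, -0.3131, 0.2473], [0.513, -0.2928, 0.248], [0.5084, -0.2722, 0.2465]]
180 [[0.5286, -0.3111, 0.2463], [0.524, -0.2903, 0.2464], [0.5194, -0.2697, 0.2471]]
200 [[0.536, -0.3095, 0.247], [0.5316, -0.2886, 0.2454], [0.5268, -0.268, 0.2478]]
```

```bash
cat > meas.py <<'E'
from h import *
import sys
f=load(sys.argv[1]); W=cloud(f); zt=float(sys.argv[2])
o=r.get_obs(); Rt=R.from_rotvec(o['orientation']).as_matrix(); Rp=Rt@RREL.as_matrix().T; pp=o['tcp_pos']-Rp@OFF
box=np.zeros(W.shape[:2],bool); box[100:330,170:345]=1
m=box&(abs(W[...,2]-zt)<.008)
P=W[m]; L=(P-pp)@Rp
for a,b in ((-.055,-.045),(-.045,-.03),(-.03,-.018)):
    s=(L[:,0]>a)&(L[:,0]<b); y=L[s,1]; print(a,'y range',np.percentile(y,[.5,99.5]).round(4),'mid',np.mean(np.percentile(y,[.5,99.5])).round(4),'z med',np.median(L[s,2]).round(4))
s=abs(L[:,1])<.015; print('nose x',np.percentile(L[s,0],[.2,1]).round(4))
E
python3 meas.py w10 .247
```

```text
-0.055 y range [-0.0274  0.0256] mid -0.0009 z med 0.0424
-0.045 y range [-0.0274  0.0254] mid -0.001 z med 0.0424
-0.03 y range [-0.0276  0.0255] mid -0.0011 z med 0.0426
nose x [-0.06   -0.0592]
```

```bash
sed -i 's/OFF\[1\]=.0003/OFF[1]=.0013/' h.py
python3 - <<'E'
from h import *
p,M=packtool(CR+[0,0,.08],12.8)
rows(p,M,255,vmax=36)
E
```

```text
[-6.4, 2.5, 23.7, 0.0011, -0.0052, -0.0015, 255]
[-6.3, 2.5, 23.7, 0.0011, -0.0052, -0.0015, 255]
n 2
```

play_rows(increments=[[-6.4,2.5,23.5,0.001,-0.005,-0.0015,255],[-6.3,2.5,23.5,0.001,-0.005,-0.0015,255],[0,0,0,0,0,0,255],[0,0,0,0,0,0,255]])

```text
clock: 10.35
tcp_pos: [0.5665, -0.2696, 0.1637]
orientation: [0.342, -2.957, 0.019]
contact_force: [0.5, -0.9, -2.6]
grip_width: 0.0537
```

Run:
```python
from h import *
st(); p,M=packtool(CR+[0,0,.035],12.8)
rows(p,M,255,vmax=25)
```

```text
t 10.35 p [ 0.5665 -0.2696  0.1637] x [-0.96  -0.225  0.165] z [-0.162 -0.032 -0.986] F [ 0.5 -0.9 -2.6] w 0.0537
[-2.0, -2.3, 23.0, 0.0002, 0.0025, 0.0034, 255]
[-2.1, -2.3, 23.0, 0.0002, 0.0025, 0.0034, 255]
n 2
```

play_rows(increments=[[-2,-2,20,0,0.002,0.003,255],[-2,-2,18,0,0.002,0.003,255],[0,0,0,0,0,0,255],[0,0,0,0,0,0,255]])

```text
clock: 10.75
tcp_pos: [0.5678, -0.2736, 0.1287]
orientation: [0.336, -2.958, 0.024]
contact_force: [-0.6, -0.5, -3.9]
grip_width: 0.0534
```

```bash
python3 - <<'E'
from h import *
st(); snap('wrist','w11'); p,M=packtool(CR+[0,0,.035],12.8)
rows(p,M,255,vmax=25)
E
python3 chk.py w11; python3 meas.py w11 .155
```

```text
t 10.75 p [ 0.5678 -0.2736  0.1287] x [-0.961 -0.222  0.164] z [-0.16  -0.034 -0.986] F [-0.6 -0.5 -3.9] w 0.0534
[2.1, -0.3, 11.4, -0.0021, 0.0059, 0.003, 255]
n 1
pack origin [ 0.5689 -0.2745  0.1209] x [0.974 0.225 0.006] z [-0.006  0.     1.   ] yaw 12.99
rel cradle: ux 0.004 uy 0.0003 z 0.0459
nose top corner px [179.6 123.6]
nose top corner px [326.5 123.6]
copper [251.9  93.6]
135 [[0.5186, -0.3063, 0.1639], [0.5139, -0.2861, 0.1636], [0.5091, -0.2656, 0.1626]]
150 [[0.524, -0.305, 0.165], [0.5193, -0.2848, 0.1636], [0.5146, -0.2645, 0.1645]]
180 [[0.5351, -0.303, 0.1634], [0.5303, -0.2823, 0.1634], [0.5255, -0.2615, 0.163]]
200 [[0.5426, -0.3014, 0.1634], [0.5377, -0.2806, 0.1635], [0.5329, -0.2597, 0.1636]]
-0.055 y range [-0.026   0.0279] mid 0.001 z med 0.0421
-0.045 y range [-0.0259  0.0279] mid 0.001 z med 0.042
-0.03 y range [-0.0259  0.0277] mid 0.0009 z med 0.042
nose x [-0.0596 -0.0596]
```

View pics/w11.png

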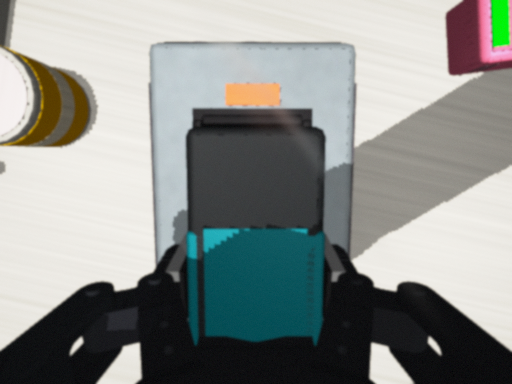

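play_rows(increments=[[3,-1,5,-0.001,0.003,0.002,255],[0,0,0,0,0,0,255],[0,0,0,0,0,0,255]])

```text
clock: 11.1
tcp_pos: [0.5647, -0.2761, 0.1256]
orientation: [0.332, -2.958, 0.024]
contact_force: [0.2, -1.5, -2.7]
grip_width: 0.0532
```

```bash
python3 - <<'E'
from h import *
st(); snap('wrist','w12');
E
python3 chk.py w12 | head -5; python3 meas.py w12 .155
```

```text
t 11.1 p [ 0.5647 -0.2761  0.1256] x [-0.962 -0.219  0.165] z [-0.161 -0.034 -0.986] F [ 0.2 -1.5 -2.7] w 0.0532
pack origin [ 0.5658 -0.2772  0.1179] x [0.975 0.222 0.005] z [-0.005  0.001  1.   ] yaw 12.84
rel cradle: ux 0.0003 uy -0.0016 z 0.0429
nose top corner px [179.3 123.3]
nose top corner px [326.2 123.4]
copper [254.3  98.4]
-0.055 y range [-0.0253  0.0277] mid 0.0012 z med 0.0429
-0.045 y range [-0.0254  0.0275] mid 0.001 z med 0.0429
-0.03 y range [-0.0255  0.0275] mid 0.001 z med 0.043
nose x [-0.0594 -0.0586]
```

play_rows(increments=[[-1.7,0.2,9.9,0,0,0,255],[-1.6,0,8,0,0,0,255],[0,0,0,0,0,0,255],[0,0,0,0,0,0,255]])

```text
clock: 11.55
tcp_pos: [0.5648, -0.2756, 0.1056]
orientation: [0.333, -2.957, 0.024]
contact_force: [0.3, -0.2, -3.7]
grip_width: 0.0534
```

```bash
python3 - <<'E'
from h import *
st(); snap('wrist','w13');
E
python3 chk.py w13 | head -5; python3 meas.py w13 .14
```

```text
t 11.55 p [ 0.5648 -0.2756  0.1056] x [-0.962 -0.219  0.165] z [-0.162 -0.034 -0.986] F [ 0.3 -0.2 -3.7] w 0.0534
pack origin [ 0.566  -0.2765  0.0978] x [0.975 0.223 0.004] z [-0.005  0.001  1.   ] yaw 12.86
rel cradle: ux 0.0007 uy -0.001 z 0.0228
nose top corner px [179.7 123.7]
nose top corner px [326.6 123.7]
copper [253.5  92. ]
-0.055 y range [-0.0254  0.0275] mid 0.0011 z med 0.0429
-0.045 y range [-0.0255  0.0273] mid 0.0009 z med 0.0429
-0.03 y range [-0.0256  0.0273] mid 0.0008 z med 0.0431
nose x [-0.0596 -0.0587]
```

View pics/w13.png

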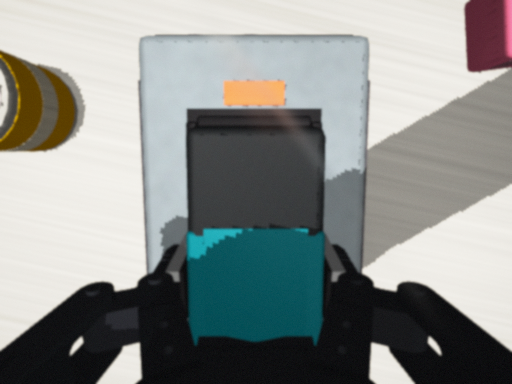

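play_rows(increments=[[-1.2,-0.4,6,0,0,0,255],[0,0,0,0,0,0,255],[-0.8,0,4,0,0,0,255],[0,0,0,0,0,0,255]])

```text
clock: 12.0
tcp_pos: [0.5654, -0.2758, 0.0947]
orientation: [0.333, -2.958, 0.024]
contact_force: [0.5, 0.2, -3.2]
grip_width: 0.0536
```

```bash
python3 - <<'E'
from h import *
st(); snap('wrist','w14');
E
python3 chk.py w14 | head -2
```

```text
t 12.0 p [ 0.5654 -0.2758  0.0947] x [-0.962 -0.22   0.165] z [-0.162 -0.034 -0.986] F [ 0.5  0.2 -3.2] w 0.0536
pack origin [ 0.5668 -0.2772  0.0874] x [0.975 0.223 0.005] z [-0.006  0.001  1.   ] yaw 12.86
rel cradle: ux 0.0014 uy -0.0018 z 0.0124
```

play_rows(increments=[[0,0.4,2.5,0,0,0,255],[0,0,0,0,0,0,255],[-0.3,0,1.7,0,0,0,255],[0,0,0,0,0,0,255]])

```text
clock: 12.45
tcp_pos: [0.5655, -0.2762, 0.0916]
orientation: [0.333, -2.959, 0.025]
contact_force: [-0.6, 0.5, -1.2]
grip_width: 0.0536
```

```bash
python3 - <<'E'
from h import *
st(); snap('wrist','w15');
E
python3 chk.py w15 | head -2
```

```text
t 12.45 p [ 0.5655 -0.2762  0.0916] x [-0.962 -0.219  0.164] z [-0.16  -0.035 -0.986] F [-0.6  0.5 -1.2] w 0.0536
pack origin [ 0.5667 -0.2772  0.0839] x [0.975 0.222 0.006] z [-0.007  0.002  1.   ] yaw 12.85
rel cradle: ux 0.0013 uy -0.0019 z 0.0089
```

play_rows(increments=[[-0.2,0,1.5,0,0,0,255],[0,0,0,0,0,0,255]])

```text
clock: 12.7
tcp_pos: [0.5655, -0.2762, 0.091]
orientation: [0.333, -2.959, 0.025]
contact_force: [-0.8, 1.2, 4.3]
grip_width: 0.0537
```

```bash
python3 - <<'E'
from h import *
st(); snap('wrist','w16');
E
python3 chk.py w16 | head -2
```

```text
t 12.7 p [ 0.5655 -0.2762  0.091 ] x [-0.962 -0.219  0.164] z [-0.16  -0.034 -0.987] F [-0.8  1.2  4.3] w 0.0537
pack origin [ 0.5668 -0.2772  0.0834] x [0.975 0.222 0.007] z [-0.007  0.001  1.   ] yaw 12.85
rel cradle: ux 0.0013 uy -0.0019 z 0.0084
```

play_rows(increments=[[0,0,0,0,0,0,60],[0,0,0,0,0,0,0],[0,0,0,0,0,0,0],[0,0,0,0,0,0,0],[0,0,0,0,0,0,0]])

```text
clock: 13.25
tcp_pos: [0.5662, -0.2768, 0.0909]
orientation: [0.333, -2.961, 0.027]
contact_force: [-0.9, -0.2, 0.1]
grip_width: 0.0854
```

Run:
```python
from h import *
st(); snap('wrist','w17'); snap('side','d17')
f=load('d17'); cv2.imwrite('pics/c17.png',cv2.resize(f['color'][170:340,220:360],None,fx=3.5,fy=3.5,interpolation=cv2.INTER_CUBIC))
```

```text
t 13.25 p [ 0.5662 -0.2768  0.0909] x [-0.962 -0.219  0.162] z [-0.158 -0.036 -0.987] F [-0.9 -0.2  0.1] w 0.0854
```

View pics/w17.png

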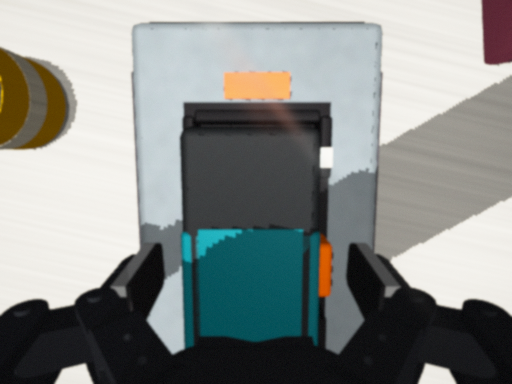

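View pics/c17.png

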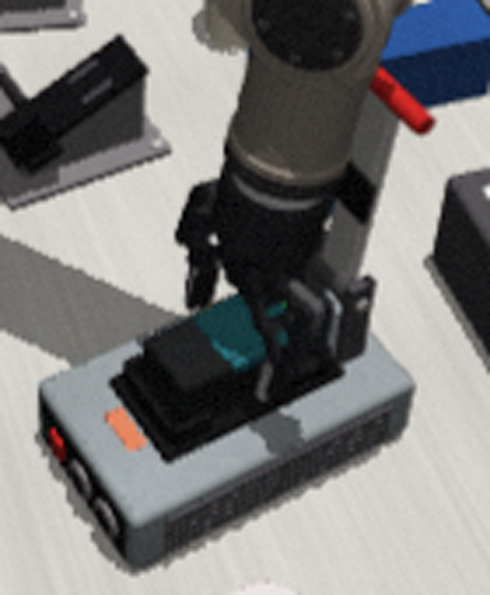

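Run:
```python
from h import *
f=load('w17'); W=cloud(f)
for v in (140,170,200,240,290,320):
    print(v,[W[v,u].round(4).tolist() for u in (192,250,310)])
L=[]
m=np.zeros(W.shape[:2],bool); m[136:335,188:314]=1; P=W[m]; P=P[np.isfinite(P[:,0])&(abs(P[:,2]-.125)<.01)]
A=np.c_[(P[:,:2]-CR[:2])@np.stack([UX[:2],UY[:2]],1),np.ones(len(P))]; print(np.linalg.lstsq(A,P[:,2],rcond=None)[0])
X=A[:,0];Y=A[:,1];
m[:]=0;m[110:340,170:340]=1; P=W[m];P=P[np.isfinite(P[:,0])&(P[:,2]>.118)&(P[:,2]<.14)]; B=(P[:,:2]-CR[:2])@np.stack([UX[:2],UY[:2]],1); print(np.percentile(B,[.3,99.7],axis=0))
for u in (320,324,328,332,336): print(u,W[157,u].round(4),W[180,u].round(4),W[125,u].round(4))
cv2.imwrite('pics/c18.png',cv2.resize(f['color'][90:300,160:360],None,fx=3.5,fy=2.8,interpolation=cv2.INTER_CUBIC))
```

```text
140 [[0.5193, -0.3116, 0.1279], [0.5146, -0.2909, 0.1273], [0.5097, -0.2693, 0.1272]]
170 [[0.5302, -0.3096, 0.1265], [0.5254, -0.2884, 0.1262], [0.5204, -0.2668, 0.128]]
200 [[0.5412, -0.3072, 0.1274], [0.5364, -0.2859, 0.1269], [0.5313, -0.2639, 0.1275]]
240 [[0.5563, -0.3042, 0.1275], [0.5516, -0.2825, 0.1268], [0.5464, -0.2601, 0.127]]
290 [[0.5764, -0.3003, 0.1266], [0.5709, -0.2781, 0.1275], [0.5659, -0.2552, 0.127]]
320 [[0.5884, -0.2978, 0.127], [0.5833, -0.2753, 0.127], [0.5782, -0.252, 0.1267]]
[ 0.01231267 -0.00051178  0.12719258]
[[-0.05800695 -0.03024116]
 [ 0.02534197  0.0234365 ]]
320 [ 0.5147 -0.2635  0.1236] [ 0.5252 -0.2504  0.0747] [ 0.4988 -0.2605  0.091 ]
324 [ 0.5141 -0.2604  0.1164] [ 0.5247 -0.2483  0.0749] [ 0.4987 -0.2591  0.0931]
328 [ 0.5138 -0.2588  0.1163] [ 0.5242 -0.2458  0.0736] [ 0.4984 -0.2574  0.0938]
332 [ 0.5134 -0.2573  0.1166] [ 0.524  -0.242   0.0671] [ 0.4977 -0.2552  0.0923]
336 [ 0.5109 -0.2432  0.0675] [ 0.5235 -0.2395  0.0662] [ 0.4938 -0.2476  0.0672]
```

View pics/c18.png

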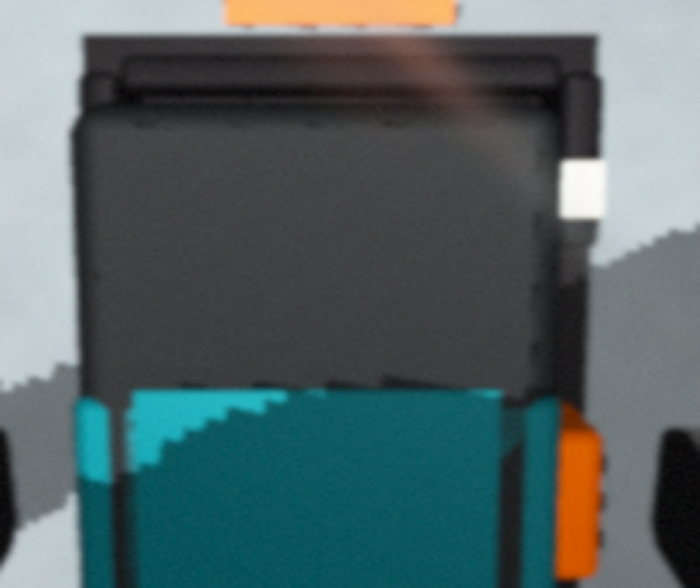

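play_rows(increments=[[1.6,0,-10,0,0,0,0],[3.2,0,-20,0,0,0,0],[6,0,-35,0,0,0,0],[12,0,-45,0,0,0,0],[12,0,-45,0,0,0,0]])

```text
clock: 13.85
tcp_pos: [0.5545, -0.2766, 0.2503]
orientation: [0.333, -2.95, 0.02]
contact_force: [1.5, -0.3, -0.0]
grip_width: 0.0854
```

Run:
```python
from h import *
st(); rows([.52,-.275,.42],RU,0,vmax=45)
```

```text
t 13.85 p [ 0.5545 -0.2766  0.2503] x [-0.96  -0.22   0.173] z [-0.17  -0.033 -0.985] F [ 1.5 -0.3 -0. ] w 0.0854
[15.5, 2.6, -40.3, 0.0015, -0.0434, 0.0003, 0]
[13.8, 2.5, -41.0, 0.0015, -0.0434, 0.0003, 0]
[12.0, 2.4, -41.5, 0.0015, -0.0434, 0.0003, 0]
[10.2, 2.4, -42.0, 0.0015, -0.0434, 0.0003, 0]
n 4
```

play_rows(increments=[[15,2,-40,0,-0.043,0,255],[14,2,-41,0,-0.043,0,255],[12,2,-41,0,-0.043,0,255],[10,2,-42,0,-0.043,0,255],[0,0,0,0,0,0,255]])

```text
clock: 14.35
tcp_pos: [0.5184, -0.2813, 0.4359]
orientation: [-0.344, 3.105, 0.002]
contact_force: [-0.8, -0.8, 0.1]
grip_width: 0.0124
```

```bash
python3 log.py
python3 - <<'E'
from h import *
snap('wrist','w20'); snap('side','d20'); snap('scene','s20')
E
```

```text
t 14.35 p [ 0.5184 -0.2813  0.4359] x [-0.976 -0.219 -0.017] z [ 0.017  0.003 -1.   ] F [-0.8 -0.8  0.1] w 0.0124
[-0.377  0.299  1.029  1.522 -0.269  1.454  2.453]
```

View pics/w20.png

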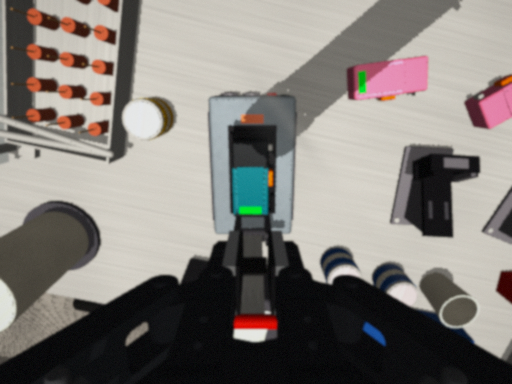

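View pics/d20.png

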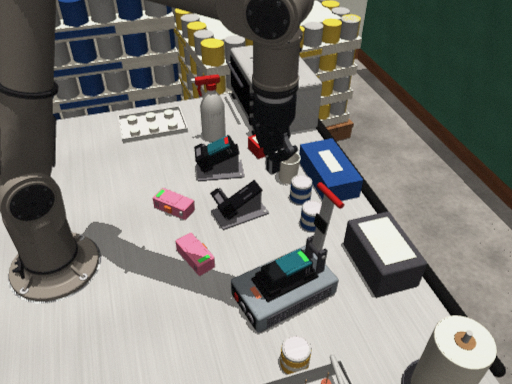

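```bash
cat > hand.py <<'E'
from fit import *
import sys
for t in sys.argv[1:]:
    f=load(t); W=cloud(f); hsv=cv2.cvtColor(f['color'],cv2.COLOR_BGR2HSV)
    m=(hsv[...,1]>150)&((hsv[...,0]<8)|(hsv[...,0]>172))&(np.linalg.norm(W[...,:2]-np.array([.62,-.26]),axis=-1)<.15)&(W[...,2]>.1)
    P=W[m]; 
    if len(P)<5: print(t,'none'); continue
    B=np.c_[(P[:,:2]-CR[:2])@np.stack([UX[:2],UY[:2]],1),P[:,2]]
    print(t,len(P),'median ux,uy,z',np.median(B,0).round(4),'min',np.percentile(B,2,axis=0).round(4),'max',np.percentile(B,98,axis=0).round(4))
E
python3 hand.py w20 d20 s20
```

```text
w20 624 median ux,uy,z [0.1029 0.004  0.3087] min [-0.0424 -0.0161  0.3014] max [0.1106 0.025  0.4827]
d20 216 median ux,uy,z [ 0.1059 -0.003   0.3078] min [-0.059  -0.0437  0.2999] max [0.1144 0.0366 0.4805]
s20 104 median ux,uy,z [ 0.1151 -0.0062  0.3095] min [ 0.1081 -0.0412  0.3052] max [0.1198 0.0342 0.3146]
```

```bash
cat >> h.py <<'E'
HZ=.129
def U(ux,z,uy=0.): q=CR+UX*ux+UY*uy; q[2]=z; return q
def arc(th,gap=0.,rr=.150):
    return U(.09-rr*np.cos(th)+(.006+gap)*np.sin(th)+.011, HZ+rr*np.sin(th)+(.006+gap)*np.cos(th))
def where():
    o=r.get_obs(); d=o['tcp_pos']-CR; print('ux',(d@UX).round(4),'uy',(d@UY).round(4),'z',o['tcp_pos'][2].round(4),'F',o['contact_force'].round(1),'Fu',(o['contact_force']@UX).round(1),'t',round(o['clock'],2))
E
python3 - <<'E'
from h import *
where(); print(arc(1.67),U(.165,.436))
rows(U(.165,.43),RU,255,vmax=42)
E
```

```text
ux -0.0447 uy 0.0089 z 0.4287 F [ 0.4 -0.3 -0.8] Fu 0.3 t 14.5
[ 0.68389918 -0.24870949  0.27766826] [ 0.72599964 -0.2391445   0.436     ]
[-41.9, -1.9, 0.0, 0.001, 0.0014, 0.0005, 255]
[-41.9, -1.9, -0.0, 0.001, 0.0014, 0.0005, 255]
[-41.9, -1.8, -0.1, 0.001, 0.0014, 0.0005, 255]
[-41.9, -1.8, -0.1, 0.001, 0.0014, 0.0005, 255]
[-41.9, -1.8, -0.2, 0.001, 0.0014, 0.0005, 255]
n 5
```

play_rows(increments=[[-42,-2,0,0,0.001,0,255],[-42,-2,0,0,0.001,0,255],[-42,-2,0,0,0.001,0,255],[-42,-2,0,0,0.001,0,255],[-38,-1,0,0,0.001,0,255]])

```text
clock: 15.0
tcp_pos: [0.7244, -0.2377, 0.4184]
orientation: [0.347, -3.11, -0.027]
contact_force: [1.5, 0.3, 1.6]
grip_width: 0.0004
```

play_rows(increments=[[0,0,0,0,0,0,255],[0,0,0,0,0,0,255]])

```text
clock: 15.2
tcp_pos: [0.7296, -0.2331, 0.4078]
orientation: [0.356, -3.097, -0.032]
contact_force: [-0.7, -0.3, 0.7]
grip_width: 0.0001
```

```bash
python3 log.py
python3 - <<'E'
from h import *
where(); rows(U(.16,.284),RU,255,vmax=40)
E
```

```text
t 15.2 p [ 0.7296 -0.2331  0.4078] x [-0.974 -0.227  0.022] z [-0.026  0.018 -0.999] F [-0.7 -0.3  0.7] w 0.0001
[-0.177  0.705  0.888  1.031 -0.529  1.643  2.352]
ux 0.1698 uy 0.0051 z 0.4078 F [-0.7 -0.3  0.7] Fu -0.7 t 15.2
[1.8, -2.0, 31.0, 0.0058, -0.0054, 0.0014, 255]
[2.0, -1.8, 31.0, 0.0058, -0.0054, 0.0014, 255]
[2.1, -1.6, 31.0, 0.0058, -0.0054, 0.0014, 255]
[2.3, -1.5, 30.9, 0.0058, -0.0054, 0.0014, 255]
n 4
```

play_rows(increments=[[0,-2,30,0.006,-0.005,0.001,255],[0,-2,30,0.006,-0.005,0.001,255],[0,-1,30,0.006,-0.005,0.001,255],[0,0,15,0.006,-0.005,0.001,255],[0,0,0,0,0,0,255]])

```text
clock: 15.7
tcp_pos: [0.724, -0.2364, 0.292]
orientation: [0.347, -3.111, -0.004]
contact_force: [0.0, -0.2, 0.8]
grip_width: -0.0
```

```bash
python3 log.py
python3 - <<'E'
from h import *
where(); rows(arc(1.67,.004),RU,255,vmax=40); snap('side','d21');snap('scene','s21')
f=load('d21'); cv2.imwrite('pics/c21.png',cv2.resize(f['color'][130:330,220:400],None,fx=3,fy=3,interpolation=cv2.INTER_CUBIC))
E
```

```text
t 15.7 p [ 0.724  -0.2364  0.292 ] x [-0.975 -0.221  0.011] z [-0.012  0.001 -1.   ] F [ 0.  -0.2  0.8] w -0.0
[-0.229  0.732  0.872  1.263 -0.542  1.396  2.4  ]
ux 0.1636 uy 0.0031 z 0.292 F [ 0.  -0.2  0.8] Fu -0.0 t 15.7
[18.8, -1.6, 7.6, 0.002, -0.0055, -0.0005, 255]
[18.9, -1.6, 7.5, 0.002, -0.0055, -0.0005, 255]
n 2
```

View pics/c21.png

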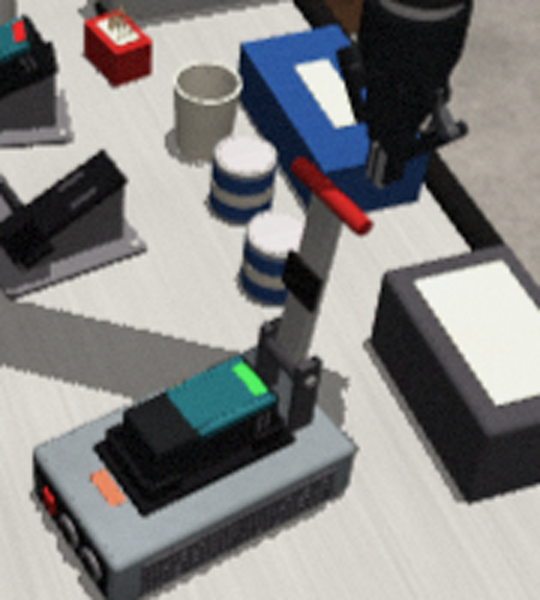

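play_rows(increments=[[18,-1.5,5,0,-0.005,0,255],[14,-1,0,0,0,0,255],[0,0,0,0,0,0,255]])

```text
clock: 16.1
tcp_pos: [0.6946, -0.2483, 0.294]
orientation: [-0.35, 3.121, -0.002]
contact_force: [0.3, -0.5, 0.4]
grip_width: -0.0002
```

Run:
```python
from h import *
where()
for th in (1.67,1.5,1.4,1.3,1.2,1.1,1.0,.9): 
    d=arc(th)-CR; print(th,(d@UX).round(4),arc(th)[2].round(4))
rows(arc(1.4,-.002),RU,255,n=3)
```

```text
ux 0.1324 uy -0.0019 z 0.294 F [ 0.3 -0.5  0.4] Fu 0.2 t 16.1
1.67 0.1218 0.2777
1.5 0.0964 0.279
1.4 0.0814 0.2778
1.3 0.0667 0.2751
1.2 0.0522 0.271
1.1 0.0383 0.2654
1.0 0.025 0.2585
0.9 0.0125 0.2502
[17.6, 0.6, 5.5, -0.0004, 0.0003, -0.0001, 255]
[17.6, 0.6, 5.5, -0.0004, 0.0003, -0.0001, 255]
[17.6, 0.6, 5.5, -0.0004, 0.0003, -0.0001, 255]
n 3
```

play_rows(increments=[[12,0,4,0,0,0,255],[14,0,4,0,0,0,255],[14,0,2,0,0,0,255],[14,0,2,0,0,0,255]])

```text
clock: 16.5
tcp_pos: [0.6561, -0.2568, 0.2912]
orientation: [-0.363, 3.089, -0.011]
contact_force: [7.2, 0.7, -2.1]
grip_width: 0.0
```

Run:
```python
from h import *
st();where()
```

```text
t 16.5 p [ 0.6561 -0.2568  0.2912] x [-0.972 -0.232 -0.03 ] z [ 0.032 -0.004 -0.999] F [ 7.2  0.7 -2.1] w 0.0
ux 0.0929 uy -0.0017 z 0.2912 F [ 7.2  0.7 -2.1] Fu 7.2 t 16.5
```

play_rows(increments=[[14,0,8,0,0.008,0,255],[14,0,8,0,0.008,0,255],[14,0,8,0,0.008,0,255],[14,0,8,0,0.008,0,255]])

```text
clock: 16.9
tcp_pos: [0.6185, -0.2678, 0.2709]
orientation: [-0.378, 3.084, -0.029]
contact_force: [5.5, 2.6, 7.3]
grip_width: -0.0
```

Run:
```python
from h import *
st();where()
```

```text
t 16.9 p [ 0.6185 -0.2678  0.2709] x [-0.97  -0.242 -0.032] z [ 0.037 -0.014 -0.999] F [5.5 2.6 7.3] w -0.0
ux 0.0539 uy -0.0041 z 0.2709 F [5.5 2.6 7.3] Fu 5.9 t 16.9
```

Run:
```python
from h import *
for th in (.8,.7,.6,.5,.4,.3,.2,.1,0): 
    d=arc(th)-CR; print(th,(d@UX).round(4),arc(th)[2].round(4))
rows(arc(.9,-.003),RU,255,n=3)
```

```text
0.8 0.0008 0.2408
0.7 -0.0099 0.2302
0.6 -0.0194 0.2186
0.5 -0.0278 0.2062
0.4 -0.0348 0.1929
0.3 -0.0405 0.1791
0.2 -0.0448 0.1647
0.1 -0.0477 0.1499
0 -0.049 0.135
[14.8, 1.8, 7.0, -0.0074, 0.0108, 0.0069, 255]
[14.7, 1.7, 7.2, -0.0074, 0.0108, 0.0069, 255]
[14.7, 1.5, 7.4, -0.0074, 0.0108, 0.0069, 255]
n 3
```

play_rows(increments=[[15,2,8,-0.007,0.01,0.007,255],[15,1.5,9,-0.007,0.01,0.007,255],[14,1.5,10,-0.007,0.01,0.007,255],[12,1,12,0,0,0,255]])

```text
clock: 17.3
tcp_pos: [0.5788, -0.2777, 0.2446]
orientation: [-0.355, 3.086, -0.02]
contact_force: [2.2, 2.7, 9.1]
grip_width: -0.0004
```

Run:
```python
from h import *
st();where()
rows(arc(.6,-.003),RU,255,n=4)
snap('side','d22'); 
f=load('d22'); cv2.imwrite('pics/c22.png',cv2.resize(f['color'][130:330,220:400],None,fx=3,fy=3,interpolation=cv2.INTER_CUBIC))
```

```text
t 17.3 p [ 0.5788 -0.2777  0.2446] x [-0.973 -0.227 -0.034] z [ 0.037 -0.009 -0.999] F [2.2 2.7 9.1] w -0.0004
ux 0.0129 uy -0.0049 z 0.2446 F [2.2 2.7 9.1] Fu 2.7 t 17.3
[8.7, 1.4, 6.8, -0.0041, 0.0085, 0.0015, 255]
[8.7, 1.4, 6.9, -0.0041, 0.0085, 0.0015, 255]
[8.6, 1.3, 7.0, -0.0041, 0.0085, 0.0015, 255]
[8.6, 1.3, 7.0, -0.0041, 0.0085, 0.0015, 255]
n 4
```

View pics/c22.png

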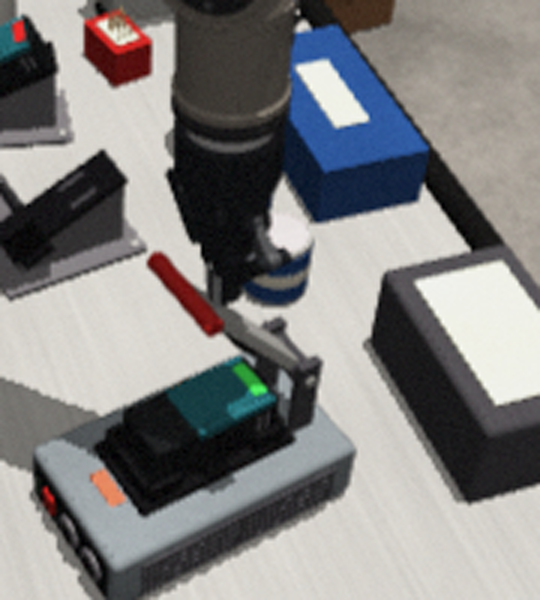

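Clamp is at ~50°, following well with the fingertips on the bar behind the handle. Continue the arc.

play_rows(increments=[[9,1.5,9,-0.004,0.008,0.001,255],[9,1,10,-0.004,0.008,0.001,255],[9,1,11,-0.004,0.008,0.001,255],[8,1,12,-0.004,0.008,0.001,255],[8,1,12,0,0,0,255]])

```text
clock: 17.85
tcp_pos: [0.5482, -0.2861, 0.2016]
orientation: [-0.354, 3.095, -0.013]
contact_force: [-1.9, 2.6, 7.7]
grip_width: 0.0002
```

Run:
```python
from h import *
st();where()
rows(arc(.3,-.003),RU,255,n=4)
```

```text
t 17.85 p [ 0.5482 -0.2861  0.2016] x [-0.974 -0.226 -0.026] z [ 0.027 -0.005 -1.   ] F [-1.9  2.6  7.7] w 0.0002
ux -0.0188 uy -0.0064 z 0.2016 F [-1.9  2.6  7.7] Fu -1.3 t 17.85
[5.8, 1.7, 6.2, -0.0028, 0.0064, 0.0011, 255]
[5.8, 1.7, 6.2, -0.0028, 0.0064, 0.0011, 255]
[5.7, 1.6, 6.3, -0.0028, 0.0064, 0.0011, 255]
[5.7, 1.6, 6.3, -0.0028, 0.0064, 0.0011, 255]
n 4
```

play_rows(increments=[[7,2,10,-0.003,0.006,0.001,255],[7,2,11,-0.003,0.006,0.001,255],[6,2,12,-0.003,0.006,0.001,255],[5,1,12,0,0,0,255]])

```text
clock: 18.25
tcp_pos: [0.5327, -0.2897, 0.1648]
orientation: [-0.35, 3.096, -0.015]
contact_force: [-0.8, 3.5, 7.3]
grip_width: -0.0
```

Run:
```python
from h import *
st();where()
rows(arc(.0,-.003),RU,255,n=4)
```

```text
t 18.25 p [ 0.5327 -0.2897  0.1648] x [-0.974 -0.224 -0.025] z [ 0.027 -0.007 -1.   ] F [-0.8  3.5  7.3] w -0.0
ux -0.0347 uy -0.0065 z 0.1648 F [-0.8  3.5  7.3] Fu -0.0 t 18.25
[3.8, 1.7, 8.1, -0.0031, 0.0062, 0.0005, 255]
[3.7, 1.7, 8.1, -0.0031, 0.0062, 0.0005, 255]
[3.7, 1.7, 8.1, -0.0031, 0.0062, 0.0005, 255]
[3.6, 1.6, 8.2, -0.0031, 0.0062, 0.0005, 255]
n 4
```

play_rows(increments=[[4,1.5,9,0,0.004,0,255],[3,1,9,0,0.004,0,255],[2,1,8,0,0,0,255]])

```text
clock: 18.55
tcp_pos: [0.5289, -0.2905, 0.1434]
orientation: [-0.35, 3.095, -0.02]
contact_force: [-3.8, 2.0, 10.7]
grip_width: 0.0002
```

Run:
```python
from h import *
st();where()
```

```text
t 18.55 p [ 0.5289 -0.2905  0.1434] x [-0.974 -0.224 -0.025] z [ 0.028 -0.009 -1.   ] F [-3.8  2.  10.7] w 0.0002
ux -0.0386 uy -0.0064 z 0.1434 F [-3.8  2.  10.7] Fu -3.2 t 18.55
```

play_rows(increments=[[0,0,6,0,0,0,255],[0,0,6,0,0,0,255]])

```text
clock: 18.75
tcp_pos: [0.529, -0.2911, 0.1348]
orientation: [-0.349, 3.096, -0.013]
contact_force: [-20.1, 16.0, 68.1]
grip_width: -0.0004
```

Run:
```python
from h import *
where()
```

```text
ux -0.0386 uy -0.007 z 0.1348 F [-20.1  16.   68.1] Fu -16.0 t 18.75
```

play_rows(increments=[[0,0,6,0,0,0,255],[0,0,5,0,0,0,255]])

```text
clock: 18.95
tcp_pos: [0.529, -0.2911, 0.1349]
orientation: [-0.346, 3.093, 0.006]
contact_force: [-15.9, 13.0, 41.8]
grip_width: -0.0004
```

Run:
```python
from h import *
where()
```

```text
ux -0.0386 uy -0.007 z 0.1349 F [-15.9  13.   41.8] Fu -12.6 t 18.95
```

play_rows(increments=[[0,0,-5,0,0,0,255],[0,0,-25,0,0,0,255],[0,0,-40,0,0,0,255],[0,0,-40,0,0,0,255],[0,0,-40,0,0,0,255]])

```text
clock: 19.45
tcp_pos: [0.5266, -0.2922, 0.2917]
orientation: [-0.345, 3.093, 0.011]
contact_force: [1.2, 0.1, 0.2]
grip_width: 0.0001
```

play_rows(increments=[[20,0,-40,0,0,0,255],[20,0,-30,0,0,0,255],[0,0,0,0,0,0,255],[0,0,0,0,0,0,255]])

```text
clock: 19.85
tcp_pos: [0.4891, -0.3052, 0.3734]
orientation: [-0.344, 3.079, -0.001]
contact_force: [0.2, 1.2, -0.7]
grip_width: -0.0001
```

```bash
python3 - <<'E'
from h import *
where(); f=snap('wrist','w30'); snap('side','d30'); snap('scene','s30')
g=load('d30'); cv2.imwrite('pics/c30.png',cv2.resize(g['color'][130:340,200:400],None,fx=2.8,fy=2.8,interpolation=cv2.INTER_CUBIC))
E
python3 hand.py w30 d30
```

```text
ux -0.0807 uy -0.0119 z 0.3734 F [ 0.2  1.2 -0.7] Fu 0.4 t 19.85
w30 609 median ux,uy,z [-0.0859  0.0009  0.1354] min [-0.0924 -0.0393  0.1319] max [-0.0788  0.0366  0.1373]
d30 163 median ux,uy,z [-0.0851 -0.0071  0.1345] min [-0.0911 -0.0451  0.1259] max [-0.0781  0.0349  0.1379]
```

View pics/c30.png

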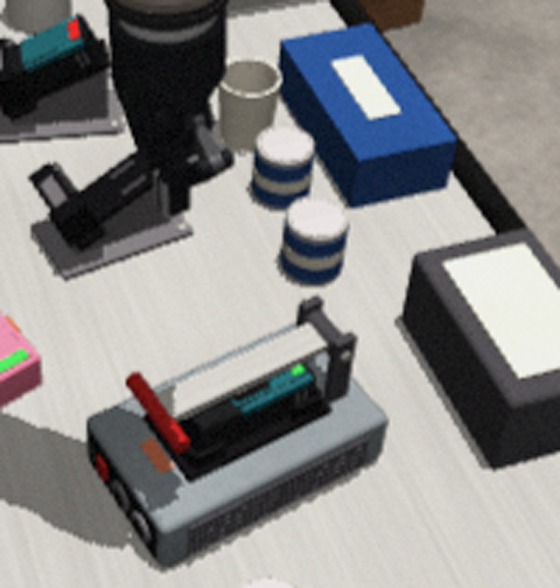

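View pics/w30.png

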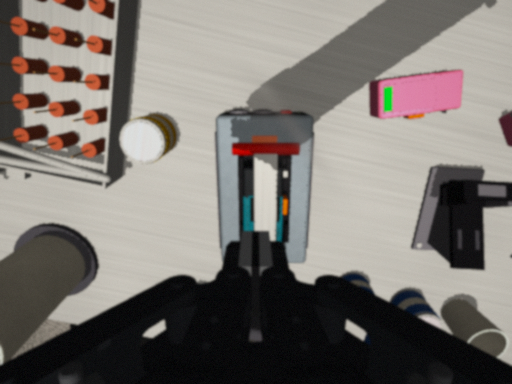

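View pics/s30.png

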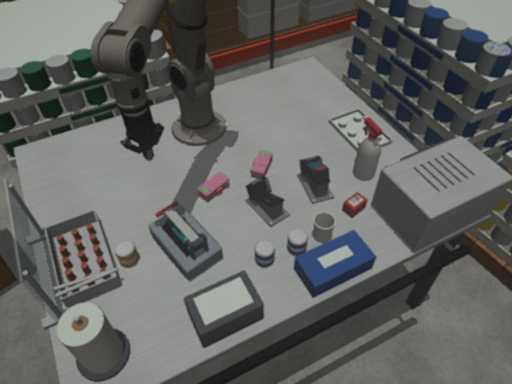

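Run:
```python
from h import *
f=load('w30');W=cloud(f); P=W.reshape(-1,3);P=P[np.isfinite(P[:,0])]
B=np.c_[(P[:,:2]-CR[:2])@np.stack([UX[:2],UY[:2]],1),P[:,2]]
for a in (-.04,-.02,0,.02):
  for lo,hi in ((-.029,-.02),(.018,.023)):
    s=(B[:,0]>a)&(B[:,0]<a+.02)&(B[:,1]>lo)&(B[:,1]<hi)&(B[:,2]>.1)&(B[:,2]<.15); print(a,lo,s.sum(),np.median(B[s,2]).round(4))
s=(abs(B[:,1])<.01)&(B[:,2]>.125)&(B[:,2]<.15)
for a in (-.07,-.04,-.01,.02): 
    k=s&(B[:,0]>a)&(B[:,0]<a+.03); print('bar',a,np.median(B[k,2]).round(4) if k.any() else None)
r.hand_in(); print(r.get_obs()['clock'])
```

```text
-0.04 -0.029 100 0.1181
-0.04 0.018 55 0.1182
-0.02 -0.029 95 0.1186
-0.02 0.018 57 0.1184
0 -0.029 80 0.1186
0 0.018 36 0.119
0.02 -0.029 51 0.1185
0.02 0.018 52 0.1183
bar -0.07 0.1343
bar -0.04 0.1343
bar -0.01 0.1342
bar 0.02 0.1342
the job is handed in; nothing more can be done
the job is handed in; nothing more can be done
```

The green-lamp pack is in the power unit's cradle with its contact end at the copper mark. The clamp is fully shut on it, and I have handed the job in at about 20 s of the 69 s limit.

- **Removal:** I gripped the pack across its button, which brought the opening to 53.5 mm (button fully in). It slid about 38 mm up the slope with only about 3 N at the wrist.
- **Placing:** I lowered it level until the sprung plate took its weight, then let go.
- **Clamp:** I pushed it down with closed fingers until it stopped, then moved the arm clear.

**Last checks**
- **Pack:** its top is level at about 118.5 mm (119 mm expected when home).
- **Clamp:** the bar is level at 134 mm, and the handle's top is at about 136 mm, which matches closed. It stayed there after I pulled away.
- **Other things:** the red-lamp pack is still in its dock, and the cans, box, cup, sprayer and pink packs look undisturbed in the last pictures.

**What did not go cleanly**
- **First approach:** tilting the tool the full 25° ran into a joint limit before touching anything, so I gripped with a 15° tilt instead.
- **Pack position:** after release the pack moved about 3 mm towards the unit's -y side, which is within the cradle's play.
- **Clamp force:** the last push reached about 75 N in total (68 N downward) at the fingertips against the closed clamp. That is below the 120 N wrist limit. It is above 40 N, a limit I took to apply only to the arm and gripper body, not the fingers.

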